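# Load the hanging scale for its check

### The arm

A 7-joint arm with a two-finger parallel gripper is mounted at the origin on the work surface. World frame = base frame: x ahead of the robot, y to its left, z up, the work surface at z = 0. Lengths are in m, angles in rad, forces in N, time in s.
With the tool pointing down it reaches from about 0.425 to 1.025 m from the base axis. Payload 9.4 kg.
Tool frame: the origin (TCP) lies midway between the tips of the shut fingers; the grasp point (between the pads) lies 19 mm behind it; z points along the fingers, y is the line along which they close (so a half turn about z gives the same grasp; the last joint's range is limited). The gripper opens to 85 mm and grips with 20 to 120 N. Pads are 22 mm wide; open, the fingers measure 114 mm over their backs; the gripper's body (76 mm by 85 mm) begins 54 mm behind the grasp point. The pads swing forward as they close: fully open they stand 13 mm farther back than shut.
Start: joints at [1.182, 0.599, -0.003, 1.599, 0.002, 0.943, -0.08], TCP at [0.222, -0.69, 0.231] pointing down, gripper open.
Joint ranges: [-2.57, 2.57], [-0.35, 1.97], [-1.29, 1.29], [0.11, 2.56], [-1.05, 4.19], [0.11, 1.86], [-2.63, 2.63]. Speed limits (rad/s): [2.22, 2.22, 3.01, 3.01, 3.14, 3.14, 3.14].

### API

Orientations are given as [roll, pitch, yaw] about the fixed x, y, z axes, in that order (R = Rz(yaw) Ry(pitch) Rx(roll)).
In Python, from plant import * gives the robot as it stands. The module is installed in compiled form; this text tells all that it offers.
- The arm moves only by the tool servo_tool, never from a script. Its argument "increments" is a list that holds one entry, the list of rows, each a list of 5 numbers: the shift along the tool's x, y, z in mm, then the turn about the tool's z in rad, then the closure, from 0 (fully open) to 1 (shut). In form: [[[x, y, z, yaw, gripper], ...]]. A call has exactly 10 rows; each row shifts and turns the commanded pose from where the row before left it, along the tool's axes as they then stand; what a row does not reach is not made up. A row lasts 1/12 s, in which the tool goes at most 41.7 mm and 7.16 degrees, less where a joint would pass 70% of its speed; a pose out of reach is approached as far as the arm can. A call with a gripper value outside its range is refused whole. The fingers move at their own pace and stop on an object; "squeeze" is the grip in N (left out, the last holds). Time passes only in rows, so rows that do not move let the fingers close, or fill a call up. It gives the time, the measured TCP pose, the force, the opening and the grip force at its end, in the units of the state.
- get_state(): the state, without advancing time (a new reading comes with each control period).
- capture(name): name is "side" or "top"; returns the picture (384x512x3 uint8, blue, green, red); there is no depth.
- camera_model(name): a dict with "fx", "fy", "cx", "cy" (pixels), "dist_coeffs" ([k1, k2, p1, p2, k3] as OpenCV has them; the pictures are not rectified), "eye" and "attitude" of the camera in the world. Camera axes: x right, y down, z forward; pixel columns grow to the right and rows downward; lengths in m; the calibration is good to about 2 mm. A picture is of the moment at which its call begins. camera_model takes no time and is no camera call.
- finish_job(): hands the job in; it is judged then, once.
The state is a dict: "time_s": time; "joint_positions": joint angles; "dq": joint speeds; "joint_efforts": joint torques, N m; "tool_pos": TCP position; "ee_rot": TCP orientation; "force": force on the tool from outside, world axes, zero at the start; "ft_torque": the same for the moment, N m; "finger_gap": opening from 0.0 (shut) to 1.0 (fully open); "grasp_force": force on a finger pad.
Only numpy, scipy, OpenCV 4.12 (cv2) and the standard library are available. Lean on these libraries where they do the work, as an engineer would, in place of code of your own. Each camera call takes 0.05 s, during which the arm holds its last target. There are 200 camera calls.

### The job

The hanging scale is due its check: first arrest its beam by pressing the knob down and turning it clockwise until it springs up at the other end, then take every check weight with a windowed handle out of the crate and hang each by its window on a hook of the scale, one to a hook. With all of them hanging, press the knob and turn it back anticlockwise until it springs up, so that the beam is free. The other things in the crate stay in it, and nothing else on the table is moved.

Things in the scene. Friction and masses are not known exactly. Their poses are not given: they have to be found in the camera images.
- knob_grip (a point): arrest knob of the scale: grey grip bar 62 x 16 mm, 26 mm tall, on a black flange of radius 34 mm, on a grey pod (90 x 90 x 50 mm) on the scale base plate, robot side. Point on the vertical turning axis, mid-height of the bar: 13 mm above the flange top, 13 mm below the bar top; moves with the knob; x along the bar (pinch along y), z up
- knob_turn (a joint): turn of the knob, rad, growing clockwise seen from above: 0 = beam free (weighing), 1.2 = beam arrested (end stop). An inner lug blocks the turn beyond about 0.1 rad from either end unless the knob is pressed more than 6 mm; between the two ends the knob cannot come up
- knob_press (a joint): how far the knob is pressed down, m: 0 = up, 0.009 = fully down; a spring pushes it up (4 N at the top, 9 N fully down)
- scale: the hanging scale, fixed; origin on the table below the row of hook seats, midway; x away from the robot (hooks point to -x), y along the beam. Base plate 8 mm thick, 310 mm wide, x -235 to +65 mm; beam 310 mm long, top 187 mm above the table, front face 40 mm behind (+x of) the seats
- hook1 (a point): hook of the scale: round bar, 10 mm diameter, pointing to -x of the scale, upturned tip. This point: on top of the bar at the seat where a handle rests, 200 mm above the table; the tip is 26 mm nearer the robot (-x) and rises 16 mm above this point; hooks 84 mm apart; axes as the scale
- hook2 (a point): hook of the scale: round bar, 10 mm diameter, pointing to -x of the scale, upturned tip. This point: on top of the bar at the seat where a handle rests, 200 mm above the table; the tip is 26 mm nearer the robot (-x) and rises 16 mm above this point; hooks 84 mm apart; axes as the scale
- hook3 (a point): hook of the scale: round bar, 10 mm diameter, pointing to -x of the scale, upturned tip. This point: on top of the bar at the seat where a handle rests, 200 mm above the table; the tip is 26 mm nearer the robot (-x) and rises 16 mm above this point; hooks 84 mm apart; axes as the scale
- hook4 (a point): hook of the scale: round bar, 10 mm diameter, pointing to -x of the scale, upturned tip. This point: on top of the bar at the seat where a handle rests, 200 mm above the table; the tip is 26 mm nearer the robot (-x) and rises 16 mm above this point; hooks 84 mm apart; axes as the scale
- crate: low grey plastic crate, fixed, 190 x 345 mm outside (x, y), walls 55 mm high and 6 mm thick, floor about 6 mm; origin at the centre of its underside
- weight1: check weight to be hung (2 to 4 are present): steel disc of 60 mm diameter, 28 mm high, with an upright flat plate handle 60 mm wide (y), 8 mm thick (x), top 110 mm above the underside; window in it 40 mm wide, 36 to 82 mm high; solid band above the window, 28 mm, to pinch along x. Origin: centre of the underside, z up. 0.5 to 0.7 kg
- weight2: check weight to be hung (2 to 4 are present): steel disc of 60 mm diameter, 28 mm high, with an upright flat plate handle 60 mm wide (y), 8 mm thick (x), top 110 mm above the underside; window in it 40 mm wide, 36 to 82 mm high; solid band above the window, 28 mm, to pinch along x. Origin: centre of the underside, z up. 0.5 to 0.7 kg
- weight3: check weight to be hung (2 to 4 are present): steel disc of 60 mm diameter, 28 mm high, with an upright flat plate handle 60 mm wide (y), 8 mm thick (x), top 110 mm above the underside; window in it 40 mm wide, 36 to 82 mm high; solid band above the window, 28 mm, to pinch along x. Origin: centre of the underside, z up. 0.5 to 0.7 kg
- weight4: check weight to be hung (2 to 4 are present): steel disc of 60 mm diameter, 28 mm high, with an upright flat plate handle 60 mm wide (y), 8 mm thick (x), top 110 mm above the underside; window in it 40 mm wide, 36 to 82 mm high; solid band above the window, 28 mm, to pinch along x. Origin: centre of the underside, z up. 0.5 to 0.7 kg
- blank_weight: same steel disc and plate handle, but the plate is solid (no window): cannot be hung, stays in the crate; origin as the weights
- knob_weight: steel disc of the same size with a ball knob on a stem, 70 mm tall: stays in the crate
- label_core: upright cardboard tube, 64 mm diameter, 70 mm tall: stays in the crate
- steel_pot: small open steel pot, 64 mm diameter, 65 mm tall: stays in the crate
- label_roll: bystander on the table: paper label roll, 100 mm diameter, 60 mm tall
- sanitiser: bystander on the table: white bottle, 60 mm diameter, 150 mm tall
- label_carton: bystander on the table: cardboard carton 100 x 140 x 90 mm
- scrub_brush: bystander on the table: hand brush lying on the table
- wrench: bystander on the table: wrench lying on the table
- tape_tin: bystander on the table: flat aluminium tin, 80 mm diameter, 50 mm tall

How it is judged:
On the way, in this order (a step that is already met when the one before it is completed fails the run):
1. the beam is arrested: knob turned clockwise past 1.05 rad and sprung up again (pressed less than 3 mm), all weights still off the hooks (undersides lower than 80 mm) (value of joint knob_turn above 1.05 rad and value of joint knob_press below 0.003 m and height (world z) of each of weight1, weight2, weight3, weight4 below 0.08 m), for 0.3 s.
2. with the beam arrested, every check weight present hangs still on a hook, let go (underside 70 to 92 mm below the seat, within 30 mm sideways, upright within 0.3 rad) (value of joint knob_turn above 1.05 rad and value of joint knob_press below 0.003 m and ((horizontal distance between weight1 and hook1 below 0.03 m and z of weight1 in the frame of hook1 between -0.092 and -0.07 m) or (horizontal distance between weight1 and hook2 below 0.03 m and z of weight1 in the frame of hook2 between -0.092 and -0.07 m) or (horizontal distance between weight1 and hook3 below 0.03 m and z of weight1 in the frame of hook3 between -0.092 and -0.07 m) or (horizontal distance between weight1 and hook4 below 0.03 m and z of weight1 in the frame of hook4 between -0.092 and -0.07 m)) and angle between each of weight1, weight2, weight3, weight4's own z axis and vertical below 0.3 rad and contact force between each of weight1, weight2, weight3, weight4 and the fingers below 0.3 N and linear speed of each of weight1, weight2, weight3, weight4 below 0.05 m/s and ((horizontal distance between weight2 and hook1 below 0.03 m and z of weight2 in the frame of hook1 between -0.092 and -0.07 m) or (horizontal distance between weight2 and hook2 below 0.03 m and z of weight2 in the frame of hook2 between -0.092 and -0.07 m) or (horizontal distance between weight2 and hook3 below 0.03 m and z of weight2 in the frame of hook3 between -0.092 and -0.07 m) or (horizontal distance between weight2 and hook4 below 0.03 m and z of weight2 in the frame of hook4 between -0.092 and -0.07 m)) and ((horizontal distance between weight3 and hook1 below 0.03 m and z of weight3 in the frame of hook1 between -0.092 and -0.07 m) or (horizontal distance between weight3 and hook2 below 0.03 m and z of weight3 in the frame of hook2 between -0.092 and -0.07 m) or (horizontal distance between weight3 and hook3 below 0.03 m and z of weight3 in the frame of hook3 between -0.092 and -0.07 m) or (horizontal distance between weight3 and hook4 below 0.03 m and z of weight3 in the frame of hook4 between -0.092 and -0.07 m)) and ((horizontal distance between weight4 and hook1 below 0.03 m and z of weight4 in the frame of hook1 between -0.092 and -0.07 m) or (horizontal distance between weight4 and hook2 below 0.03 m and z of weight4 in the frame of hook2 between -0.092 and -0.07 m) or (horizontal distance between weight4 and hook3 below 0.03 m and z of weight4 in the frame of hook3 between -0.092 and -0.07 m) or (horizontal distance between weight4 and hook4 below 0.03 m and z of weight4 in the frame of hook4 between -0.092 and -0.07 m))), for 0.4 s.
3. the beam is free again: knob turned back below 0.15 rad and sprung up (pressed less than 3 mm), the weights still hanging (value of joint knob_turn below 0.15 rad and value of joint knob_press below 0.003 m and ((horizontal distance between weight1 and hook1 below 0.03 m and z of weight1 in the frame of hook1 between -0.092 and -0.07 m) or (horizontal distance between weight1 and hook2 below 0.03 m and z of weight1 in the frame of hook2 between -0.092 and -0.07 m) or (horizontal distance between weight1 and hook3 below 0.03 m and z of weight1 in the frame of hook3 between -0.092 and -0.07 m) or (horizontal distance between weight1 and hook4 below 0.03 m and z of weight1 in the frame of hook4 between -0.092 and -0.07 m)) and angle between each of weight1, weight2, weight3, weight4's own z axis and vertical below 0.3 rad and contact force between each of weight1, weight2, weight3, weight4 and the fingers below 0.3 N and linear speed of each of weight1, weight2, weight3, weight4 below 0.05 m/s and ((horizontal distance between weight2 and hook1 below 0.03 m and z of weight2 in the frame of hook1 between -0.092 and -0.07 m) or (horizontal distance between weight2 and hook2 below 0.03 m and z of weight2 in the frame of hook2 between -0.092 and -0.07 m) or (horizontal distance between weight2 and hook3 below 0.03 m and z of weight2 in the frame of hook3 between -0.092 and -0.07 m) or (horizontal distance between weight2 and hook4 below 0.03 m and z of weight2 in the frame of hook4 between -0.092 and -0.07 m)) and ((horizontal distance between weight3 and hook1 below 0.03 m and z of weight3 in the frame of hook1 between -0.092 and -0.07 m) or (horizontal distance between weight3 and hook2 below 0.03 m and z of weight3 in the frame of hook2 between -0.092 and -0.07 m) or (horizontal distance between weight3 and hook3 below 0.03 m and z of weight3 in the frame of hook3 between -0.092 and -0.07 m) or (horizontal distance between weight3 and hook4 below 0.03 m and z of weight3 in the frame of hook4 between -0.092 and -0.07 m)) and ((horizontal distance between weight4 and hook1 below 0.03 m and z of weight4 in the frame of hook1 between -0.092 and -0.07 m) or (horizontal distance between weight4 and hook2 below 0.03 m and z of weight4 in the frame of hook2 between -0.092 and -0.07 m) or (horizontal distance between weight4 and hook3 below 0.03 m and z of weight4 in the frame of hook3 between -0.092 and -0.07 m) or (horizontal distance between weight4 and hook4 below 0.03 m and z of weight4 in the frame of hook4 between -0.092 and -0.07 m))), for 0.3 s.
At the end, for the whole second after the job is handed in: Knob back at the free end (below 0.15 rad) and up (pressed under 3 mm); every check weight present hangs still on a hook, disc underside within 30 mm sideways of the seat and 70 to 92 mm below it, upright within 0.3 rad; the four other crate things still in the crate (all of step 3 and x of blank_weight in the frame of crate between -0.09 and 0.09 m and y of blank_weight in the frame of crate between -0.168 and 0.168 m and height (world z) of each of blank_weight, knob_weight, label_core, steel_pot below 0.06 m and x of knob_weight in the frame of crate between -0.09 and 0.09 m and y of knob_weight in the frame of crate between -0.168 and 0.168 m and x of label_core in the frame of crate between -0.09 and 0.09 m and y of label_core in the frame of crate between -0.168 and 0.168 m and x of steel_pot in the frame of crate between -0.09 and 0.09 m and y of steel_pot in the frame of crate between -0.168 and 0.168 m); the robot touches nothing.
It fails at once if a bystander on the table is moved by more than 40 mm (distance of any of label_roll, sanitiser, label_carton, scrub_brush, wrench, tape_tin from where it was at the start of the episode above 0.04 m).
Of weight1, weight2, weight3, weight4 only 2 to 4 are there at a start; the rules pass over those that are not, and their reading is None.
At some moment in a run one of weight1, weight2, weight3, weight4, blank_weight, knob_weight, label_core, steel_pot may be knocked a few centimetres aside while the robot is not near it.
It also fails if it takes over 210 s, if anything falls off the work surface, if the arm or the gripper's body presses on something with over 40 N, if the wrist force passes 120 N, or if a joint passes its speed limit or range.

## Working session

There is one attempt and no reset: what is moved stays moved. The work goes in short steps, Python scripts to look and compute and a tool call to move; the robot and the scene stay as the last step left them, time stands still between calls to the robot, and variables do not carry over. Pictures are saved under pics/ and viewed, at most 14 in all, crops included, and the job is handed in when it is done.

Besides the shell and the picture viewer there is one more tool, called after ">>>" as a command line: name --argument value ..., lists and objects as JSON in quotes. servo_tool: Moves the arm, as the interface text tells. Its arguments: {"type":"object","properties":{"increments":{"type":"array","items":{"type":"array","items":{"type":"array","items":{"type":"number"}}}},"squeeze":{"type":"number"}},"required":["increments"]}

```bash
mkdir -p pics; ls; python3 - <<'E'
from plant import *
import cv2
for n in("side","top"):
    cv2.imwrite(f"pics/{n}0.png",capture(n)); print(camera_model(n))
s=get_state();print(s)
E
```

```text
pics
{'fx': 358.0592557455467, 'fy': 358.0592557455467, 'cx': 255.26099453098232, 'cy': 191.655328918567, 'dist_coeffs': array([-0.06519004,  0.        ,  0.        ,  0.        ,  0.        ]), 'eye': array([ 0.46908994, -0.89810365,  0.60238868]), 'attitude': array([-2.08720258,  0.00250912, -0.04417313])}
{'fx': 439.12423248874325, 'fy': 439.12423248874325, 'cx': 258.2620268656658, 'cy': 191.49945299162275, 'dist_coeffs': array([-0.1288497,  0.       ,  0.       ,  0.       ,  0.       ]), 'eye': array([ 0.34083394, -0.04425388,  1.39428188]), 'attitude': array([-3.01088178, -0.02260638, -1.56377751])}
{'time_s': 0.1, 'joint_positions': array([ 1.18231104,  0.60004074, -0.00255665,  1.60005748,  0.00179321,
        0.94290383, -0.07982092]), 'dq': array([-4.68566965e-05, -1.92768466e-03,  2.22071183e-04, -1.68599824e-03,
       -3.68738338e-04, -6.61842590e-05,  3.44767666e-04]), 'joint_efforts': array([ 4.77895082e-03, -7.77992105e+01,  1.56987503e+00, -2.58626729e+01,
        1.26631706e-02,  5.39444445e-03, -1.49525064e-06]), 'tool_pos': array([ 0.22226597, -0.68964036,  0.23050357]), 'ee_rot': array([-3.14019050e+00,  1.18206290e-04,  3.11829924e-01]), 'force': array([-0.06155965, -0.33135602,  0.77121869]), 'ft_torque': array([-0.02009671,  0.02720539, -0.02727202]), 'grasp_force': 0.0, 'finger_gap': 0.9965050274932319}
```

View pics/side0.png

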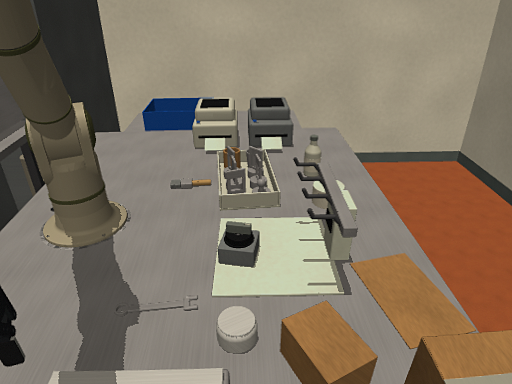

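View pics/top0.png

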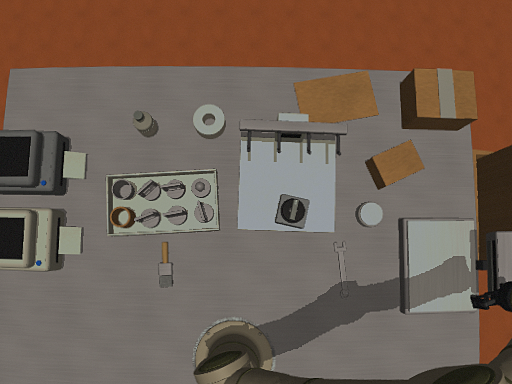

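Side view: scale on the right, knob at (238,235), crate at (247,178). Top view: crate spans (107-218,170-234), knob at (293,209), and hook roots run from about 250 to 340 at row 130-155.

```bash
cat > h.py <<'E'
import numpy as np, cv2
from plant import *
from scipy.spatial.transform import Rotation as Ro
def cam(n):
    m=camera_model(n);K=np.array([[m['fx'],0,m['cx']],[0,m['fy'],m['cy']],[0,0,1]])
    return K,np.array(m['dist_coeffs']),np.array(m['eye']),Ro.from_euler('xyz',m['attitude']).as_matrix()
def ray(n,px):
    K,d,e,R=cam(n);p=cv2.undistortPoints(np.array(px,float).reshape(-1,1,2),K,d)[:,0]
    return e,np.c_[p,np.ones(len(p))]@R.T
def onz(n,px,z):
    e,r=ray(n,px);return e+r*((z-e[2])/r[:,2])[:,None]
def proj(n,P):
    K,d,e,R=cam(n);q=(np.array(P,float).reshape(-1,3)-e)@R
    return cv2.projectPoints(q,np.zeros(3),np.zeros(3),K,d)[0][:,0]
def crop(n,x,y,w,h,s,img=None):
    img=capture(n) if img is None else img
    return cv2.resize(img[y:y+h,x:x+w],None,fx=s,fy=s,interpolation=cv2.INTER_CUBIC)
E
python3 - <<'E'
from h import *
t=cv2.imread("pics/top0.png");s=cv2.imread("pics/side0.png")
a=crop("top",100,165,125,75,6,t)
cv2.imwrite("pics/c1.png",a)
cv2.imwrite("pics/c2.png",np.hstack([crop("top",235,110,120,130,4,t)]))
cv2.imwrite("pics/c3.png",crop("side",210,140,150,110,5,s))
E
```

```text
(no output)
```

View pics/c1.png

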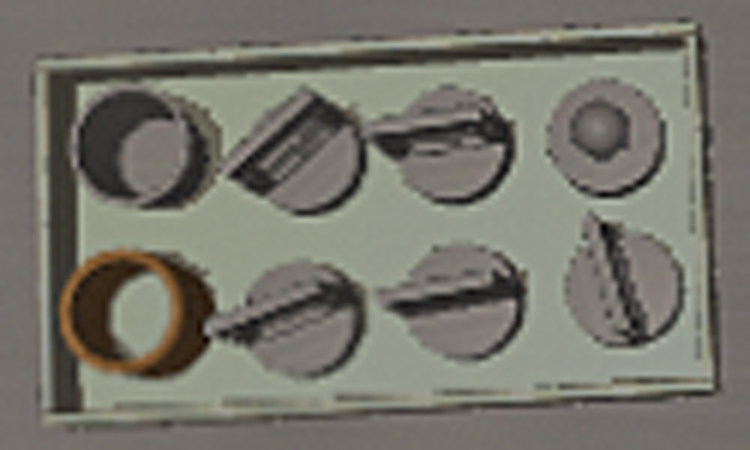

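View pics/c2.png

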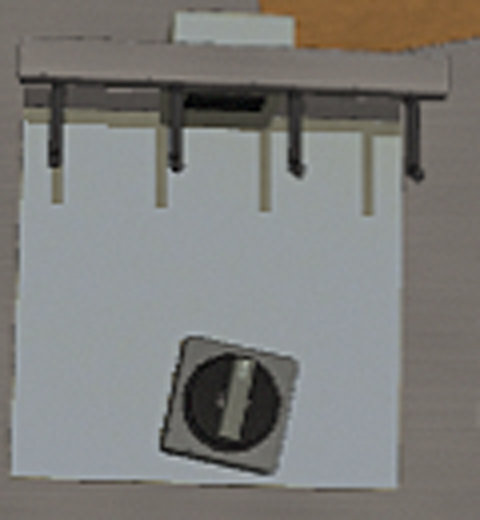

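View pics/c3.png

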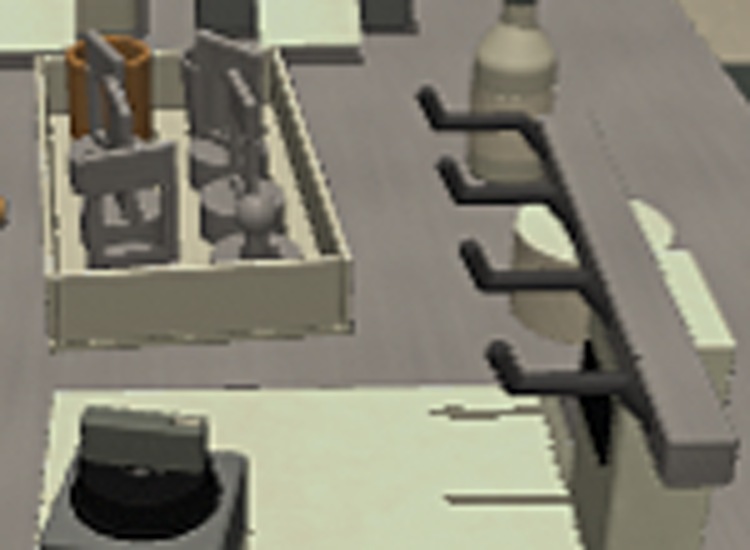

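```bash
cat > est.py <<'E'
from h import *
f=lambda p,x0,y0,s:((np.array(p,float)+.5)/s-.5)+[x0,y0]
t=cv2.imread("pics/top0.png");s=cv2.imread("pics/side0.png")
disc={'E':(307,157),'A':(455,145),'B':(305,320),'C':(465,302),'D':(625,288)}
# plate direction from its long line in the crop
line={'E':((225,170),(308,90)),'A':((370,128),(490,108)),'B':((207,325),(325,285)),'C':((380,300),(515,278)),'D':((590,215),(640,340))}
P={}
for k in disc:
    c=onz("top",f(disc[k],100,165,6),.034)[0]
    a,b=onz("top",f(line[k],100,165,6),.116); d=b-a
    yaw=np.arctan2(d[1],d[0])%np.pi # plate-line direction
    P[k]=(c[0],c[1],yaw); print(k,np.round(c,4),"plate dir deg",round(np.degrees(yaw),1),"len",np.round(np.linalg.norm(d),3), "mid",np.round((a+b)/2,3))
print("beam front corners z.187",onz("top",f([(20,85),(448,98)],235,110,4),.187))
print("hook tips z.216",onz("top",f([(54,163),(176,168),(297,173),(417,177)],235,110,4),.216))
print("knob top z~.092",onz("top",f([(233,400),(240,362),(228,438)],235,110,4),.092))
print("flange",onz("top",f([(231,402)],235,110,4),.066),"pod",onz("top",f([(188,337),(299,358),(274,474),(160,453)],235,110,4),.058))
E
cat > ov.py <<'E'
from est import *
T=crop("top",100,165,125,75,6,t);S=crop("side",210,140,80,75,8,s)
for k,(x,y,w) in P.items():
    u=np.array([np.cos(w),np.sin(w),0])
    def poly(h,z0,z1):return np.array([[x,y,0]+u*a+np.array([0,0,.006+z]) for a,z in((-h,z0),(h,z0),(h,z1),(-h,z1))])
    for q,c in((poly(.03,.028,.11),(0,0,255)),(poly(.02,.036,.082),(0,255,0))):
        cv2.polylines(T,[np.int32((proj("top",q)-[100,165]+.5)*6-.5)],True,c,1)
        cv2.polylines(S,[np.int32((proj("side",q)-[210,140]+.5)*8-.5)],True,c,1)
cv2.imwrite("pics/ov1.png",T);cv2.imwrite("pics/ov2.png",S)
E
python3 ov.py
```

```text
E [0.5189 0.2632 0.034 ] plate dir deg 135.3 len 0.056 mid [0.521 0.265 0.116]
A [0.526  0.1856 0.034 ] plate dir deg 100.1 len 0.06 mid [0.528 0.185 0.116]
B [0.4337 0.261  0.034 ] plate dir deg 109.4 len 0.061 mid [0.435 0.262 0.116]
C [0.4441 0.1779 0.034 ] plate dir deg 99.9 len 0.067 mid [0.444 0.173 0.116]
D [0.4522 0.095  0.034 ] plate dir deg 22.9 len 0.066 mid [0.451 0.092 0.116]
beam front corners z.187 [[ 0.67227957 -0.01646886  0.187     ]
 [ 0.66764116 -0.3218136   0.187     ]]
hook tips z.216 [[ 0.6094339  -0.04120037  0.216     ]
 [ 0.60696405 -0.12496855  0.216     ]
 [ 0.60461588 -0.20845169  0.216     ]
 [ 0.603087   -0.29197373  0.216     ]]
knob top z~.092 [[ 0.45875766 -0.17619058  0.092     ]
 [ 0.48733149 -0.1815229   0.092     ]
 [ 0.43034641 -0.17239386  0.092     ]]
flange [[ 0.45957232 -0.17729391  0.066     ]] pod [[ 0.51011011 -0.14508774  0.058     ]
 [ 0.49466353 -0.23069094  0.058     ]
 [ 0.40543555 -0.21091014  0.058     ]
 [ 0.42084553 -0.12377132  0.058     ]]
```

View pics/ov2.png

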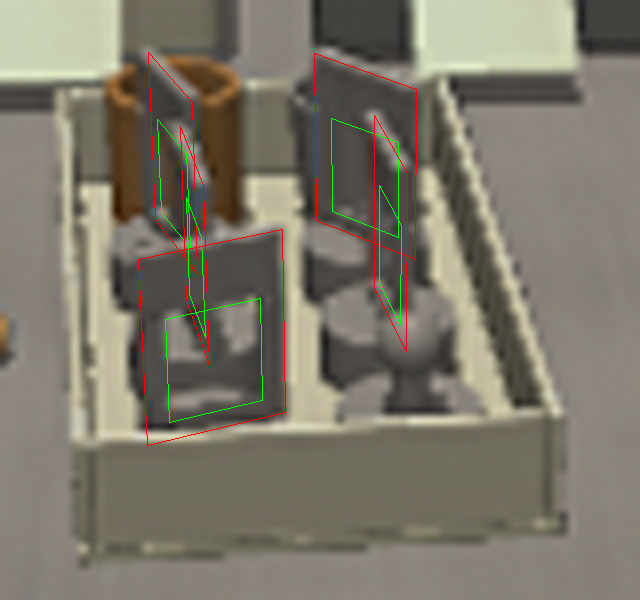

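View pics/ov1.png

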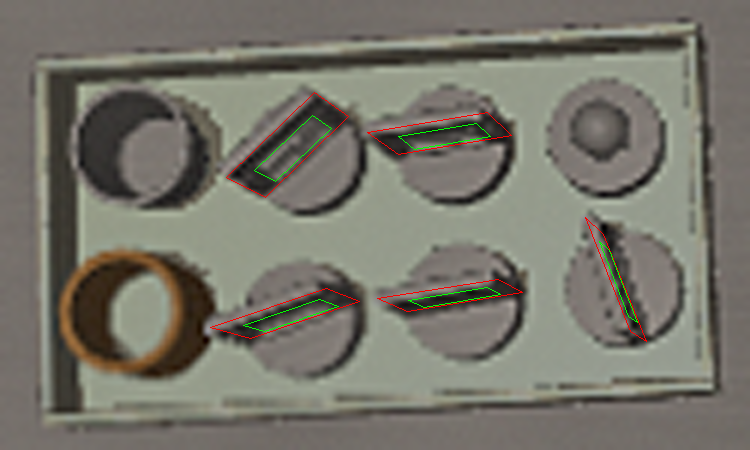

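```bash
cat > samp.py <<'E'
from est import *
for k,(x,y,w) in P.items():
    u=np.array([np.cos(w),np.sin(w),0])
    for n,im in(("top",t),("side",s)):
        g=cv2.cvtColor(im,cv2.COLOR_BGR2GRAY)
        for z in(.1,.08,.07,.06,.05,.04):
            q=np.float32(proj(n,[np.array([x,y,.006+z])+u*a for a in np.linspace(-.03,.03,11)]))
            print(k,n,z,cv2.remap(g,q[:,:1],q[:,1:],cv2.INTER_LINEAR).ravel())
E
python3 samp.py | grep -v -e "mid"; python3 -c "
from est import *
for n,im,b in(('top',t,(115,175,80,55)),('side',s,(225,145,45,50))):pass
a=crop('top',122,172,85,55,9,t)
g=cv2.convertScaleAbs(a,alpha=2.2,beta=-60)
cv2.imwrite('pics/z1.png',g)"
```

```text
beam front corners z.187 [[ 0.67227957 -0.01646886  0.187     ]
 [ 0.66764116 -0.3218136   0.187     ]]
hook tips z.216 [[ 0.6094339  -0.04120037  0.216     ]
 [ 0.60696405 -0.12496855  0.216     ]
 [ 0.60461588 -0.20845169  0.216     ]
 [ 0.603087   -0.29197373  0.216     ]]
knob top z~.092 [[ 0.45875766 -0.17619058  0.092     ]
 [ 0.48733149 -0.1815229   0.092     ]
 [ 0.43034641 -0.17239386  0.092     ]]
flange [[ 0.45957232 -0.17729391  0.066     ]] pod [[ 0.51011011 -0.14508774  0.058     ]
 [ 0.49466353 -0.23069094  0.058     ]
 [ 0.40543555 -0.21091014  0.058     ]
 [ 0.42084553 -0.12377132  0.058     ]]
E top 0.1 [ 93  52  52  49  38  48  31  42  39  36 116]
E top 0.08 [ 96  55  61  75  86  99 106 105  61  61 111]
E top 0.07 [ 72  48  71  79 105  86  95  91  58  45  85]
E top 0.06 [78 43 69 75 78 71 72 72 64 46 76]
E top 0.05 [66 43 74 77 77 73 95 93 86 42 87]
E top 0.04 [ 71  41  85  93  89  77 104 116  98  46  76]
E side 0.1 [79 69 69 69 70 72 68 68 71 71 78]
E side 0.08 [ 77  76 127 135  92  68  72  73  70  72  79]
E side 0.07 [102  89 125  74  56  66  77  75  70  72  76]

[... 2961 characters left out ...]
16]
D [0.4522 0.095  0.034 ] plate dir deg 22.9 len 0.066 mid [0.451 0.092 0.116]
beam front corners z.187 [[ 0.67227957 -0.01646886  0.187     ]
 [ 0.66764116 -0.3218136   0.187     ]]
hook tips z.216 [[ 0.6094339  -0.04120037  0.216     ]
 [ 0.60696405 -0.12496855  0.216     ]
 [ 0.60461588 -0.20845169  0.216     ]
 [ 0.603087   -0.29197373  0.216     ]]
knob top z~.092 [[ 0.45875766 -0.17619058  0.092     ]
 [ 0.48733149 -0.1815229   0.092     ]
 [ 0.43034641 -0.17239386  0.092     ]]
flange [[ 0.45957232 -0.17729391  0.066     ]] pod [[ 0.51011011 -0.14508774  0.058     ]
 [ 0.49466353 -0.23069094  0.058     ]
 [ 0.40543555 -0.21091014  0.058     ]
 [ 0.42084553 -0.12377132  0.058     ]]
```

View pics/z1.png

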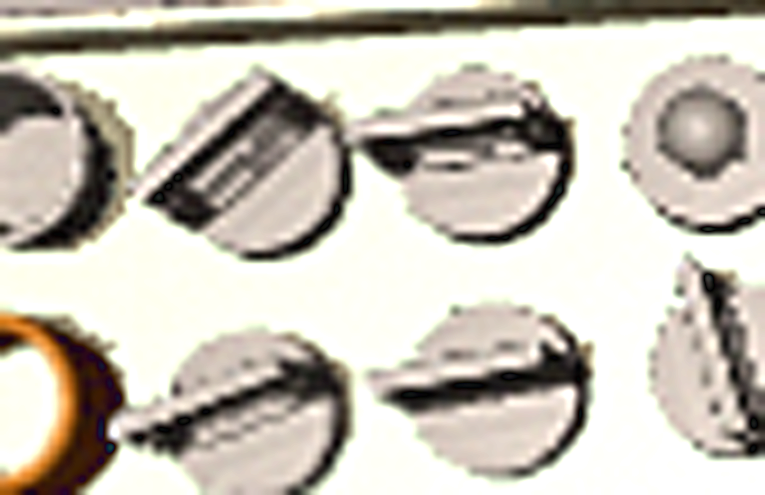

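C is the blank: its window region is uniformly dark, while E, A, B and D show disc through the window. Next I triangulate the knob and hook tips from the two views.

```bash
cat > tri.py <<'E'
from est import *
def tri(a,b):
    A=np.zeros((3,3));v=np.zeros(3)
    for n,p in(("top",a),("side",b)):
        e,r=ray(n,p);r=r[0]/np.linalg.norm(r[0]);M=np.eye(3)-np.outer(r,r);A+=M;v+=M@e
    X=np.linalg.solve(A,v);return np.round(X,4),np.round(proj("top",X)[0]-a,1),np.round(proj("side",X)[0]-b,1)
T=lambda p:f(p,235,110,4); S=lambda p:f(p,210,140,5)
print("knob",tri(T((236,400)),S((145,415))))
for a,b in zip([(54,163),(176,168),(297,173),(417,177)],[(427,93),(445,163),(469,245),(498,348)]):
    print("hook",tri(T(a),S(b)))
E
python3 tri.py | tail -5
```

```text
knob (array([ 0.4583, -0.1768,  0.1069]), array([-0. , -0.3]), array([-0.3,  0. ]))
hook (array([ 0.6104, -0.0412,  0.2137]), array([ 0. , -0.1]), array([-0.1,  0. ]))
hook (array([ 0.6075, -0.1251,  0.2144]), array([ 0. , -0.1]), array([-0.1,  0. ]))
hook (array([ 0.6053, -0.2086,  0.2153]), array([ 0. , -0.2]), array([-0.2,  0. ]))
hook (array([ 0.6038, -0.2924,  0.2143]), array([ 0. , -0.1]), array([-0.1,  0. ]))
```

```bash
cat > go.py <<'E'
import sys
from h import *
def go(x,y,z,yaw):
    s=get_state();p=s['tool_pos'];r=s['ee_rot'];R=Ro.from_euler('xyz',r).as_matrix()
    d=R.T@(np.array([x,y,z])-p)*1000
    dy=-((yaw-r[2]+np.pi)%(2*np.pi)-np.pi)
    print("t",round(s['time_s'],1),"pos",np.round(p,4),"rpy",np.round(r,3),"F",np.round(s['force'],1),"gap",round(s['finger_gap'],3),"grip",round(s['grasp_force'],1),"q",np.round(s['joint_positions'],2))
    print("tool delta mm",np.round(d,1),"yaw",round(dy,3),"| if turned first:",np.round(Ro.from_euler('z',dy).as_matrix().T@d,1))
if len(sys.argv)>4: go(*map(float,sys.argv[1:5]))
E
```

>>> servo_tool --increments '[[[0,0,0,-0.12,0.3],[0,0,0,-0.12,0.3],[0,0,0,-0.12,0.3],[0,0,0,-0.12,0.3],[0,0,0,-0.12,0.3],[0,0,0,-0.12,0.3],[0,0,0,-0.12,0.3],[0,0,0,-0.12,0.3],[0,0,0,-0.12,0.3],[0,0,0,-0.12,0.3]]]'

```text
time_s: 0.93
tool_pos: [0.2222, -0.6898, 0.2308]
ee_rot: [-3.141, -0.001, 1.518]
force: [-0.4, -0.4, 0.6]
finger_gap: 0.702
grasp_force: 0.0
```

>>> servo_tool --increments '[[[0,0,0,-0.12,0.3],[0,0,0,-0.12,0.3],[0,0,0,-0.12,0.3],[0,0,0,-0.12,0.3],[0,0,0,-0.12,0.3],[0,0,0,-0.12,0.3],[0,0,0,-0.12,0.3],[0,0,0,-0.12,0.3],[0,0,0,-0.12,0.3],[0,0,0,-0.12,0.3]]]'

```text
time_s: 1.77
tool_pos: [0.2221, -0.6899, 0.2308]
ee_rot: [3.141, -0.001, 2.718]
force: [0.4, 0.1, -0.3]
finger_gap: 0.698
grasp_force: 0.0
```

```bash
python3 go.py 0.458 -0.177 0.16 2.98
```

```text
t 1.8 pos [ 0.2221 -0.6899  0.2308] rpy [ 3.141e+00 -1.000e-03  2.718e+00] F [ 0.4  0.1 -0.3] gap 0.698 grip 0.0 q [ 1.56  0.68 -0.65  1.57  0.45  1.05  1.94]
tool delta mm [ -4.  564.5  71. ] yaw -0.262 | if turned first: [-150.3  544.1   71. ]
```

>>> servo_tool --increments '[[[0,0,0,-0.12,0.3],[0,0,0,-0.12,0.3],[0,0,0,-0.022,0.3],[-8,29,0,0,0.3],[-8,29,0,0,0.3],[-8,29,0,0,0.3],[-8,29,0,0,0.3],[-8,29,0,0,0.3],[-8,29,0,0,0.3],[-8,29,0,0,0.3]]]'

```text
time_s: 2.6
tool_pos: [0.3117, -0.4978, 0.2311]
ee_rot: [3.141, -0.0, 2.97]
force: [-0.4, -0.5, -0.6]
finger_gap: 0.699
grasp_force: 0.0
```

>>> servo_tool --increments '[[[-8,29,0,0,0.4],[-8,29,0,0,0.4],[-8,29,0,0,0.4],[-8,29,0,0,0.4],[-8,29,10,0,0.4],[-8,29,10,0,0.4],[-8,29,10,0,0.4],[-8,29,10,0,0.4],[-8,29,10,0,0.4],[-6,51,10,0,0.4]]]'

```text
time_s: 3.43
tool_pos: [0.4379, -0.2151, 0.1725]
ee_rot: [-3.141, -0.0, 2.967]
force: [1.3, 1.0, -0.4]
finger_gap: 0.598
grasp_force: 0.0
```

```bash
python3 go.py 0.458 -0.177 0.087 2.98
```

```text
t 3.4 pos [ 0.4379 -0.2151  0.1725] rpy [-3.141 -0.     2.967] F [ 1.3  1.  -0.4] gap 0.598 grip 0.0 q [ 0.86  0.49 -0.72  2.16  0.52  0.67  1.17]
tool delta mm [-13.2  41.   85.5] yaw -0.013 | if turned first: [-13.7  40.8  85.5]
```

>>> servo_tool --increments '[[[-4,13,0,-0.013,0.4],[-4,13,0,0,0.4],[-4,13,0,0,0.4],[0,0,0,0,0.4],[0,0,0,0,0.4],[0,0,0,0,0.4],[0,0,0,0,0.4],[0,0,0,0,0.4],[0,0,0,0,0.4],[0,0,0,0,0.4]]]'

```text
time_s: 4.27
tool_pos: [0.4554, -0.1786, 0.1733]
ee_rot: [-3.142, -0.0, 2.986]
force: [0.0, 0.7, 0.2]
finger_gap: 0.604
grasp_force: 0.0
```

```bash
python3 go.py 0.458 -0.177 0.087 2.98
```

```text
t 4.3 pos [ 0.4554 -0.1786  0.1733] rpy [-3.142 -0.     2.986] F [0.  0.7 0.2] gap 0.604 grip 0.0 q [ 0.78  0.49 -0.72  2.16  0.52  0.67  1.11]
tool delta mm [-2.3  2.  86.3] yaw 0.006 | if turned first: [-2.3  2.  86.3]
```

>>> servo_tool --increments '[[[-1,1,15,0,0.4],[-1,1,15,0,0.4],[0,0,15,0,0.4],[0,0,15,0,0.4],[0,0,12,0,0.4],[0,0,8,0,0.4],[0,0,4,0,0.4],[0,0,0,0,0.4],[0,0,0,0,0.4],[0,0,0,0,0.4]]]' --squeeze 40

```text
time_s: 5.1
tool_pos: [0.4582, -0.1765, 0.0898]
ee_rot: [-3.141, 0.001, 2.987]
force: [-0.3, 0.1, 0.4]
finger_gap: 0.601
grasp_force: 0.0
```

>>> servo_tool --increments '[[[0,0,0,0,0.5],[0,0,0,0,0.6],[0,0,0,0,0.7],[0,0,0,0,0.8],[0,0,0,0,0.9],[0,0,0,0,1],[0,0,0,0,1],[0,0,0,0,1],[0,0,0,0,1],[0,0,0,0,1]]]'

```text
time_s: 5.93
tool_pos: [0.458, -0.1762, 0.0893]
ee_rot: [3.141, 0.0, 2.987]
force: [-0.2, 2.0, 3.0]
finger_gap: 0.18
grasp_force: 39.8
```

```bash
python3 go.py 0.458 -0.177 0.087 2.98
```

```text
t 5.9 pos [ 0.458  -0.1762  0.0893] rpy [3.141 0.    2.987] F [-0.2  2.   3. ] gap 0.18 grip 39.8 q [ 0.65  0.61 -0.57  2.22  0.71  0.49  0.93]
tool delta mm [-0.1 -0.8  2.3] yaw 0.007 | if turned first: [-0.1 -0.8  2.3]
```

>>> servo_tool --increments '[[[0,0,1,0,1],[0,0,2,0,1],[0,0,2,0,1],[0,0,2,0,1],[0,0,1,0,1],[0,0,1,0,1],[0,0,0,0,1],[0,0,0,0,1],[0,0,0,0,1],[0,0,0,0,1]]]' --squeeze 60

```text
time_s: 6.77
tool_pos: [0.4581, -0.1762, 0.0807]
ee_rot: [-3.141, 0.001, 2.987]
force: [-1.7, 3.4, 14.5]
finger_gap: 0.169
grasp_force: 63.6
```

>>> servo_tool --increments '[[[0,0,0,0.05,1],[0,0,0,0.08,1],[0,0,0,0.08,1],[0,0,0,0.08,1],[0,0,0,0.08,1],[0,0,0,0.08,1],[0,0,0,0.08,1],[0,0,0,0.08,1],[0,0,0,0.08,1],[0,0,0,0.05,1]]]'

```text
time_s: 7.6
tool_pos: [0.4584, -0.1758, 0.0807]
ee_rot: [3.141, 0.001, 2.245]
force: [-0.4, 5.2, 11.6]
finger_gap: 0.171
grasp_force: 60.2
```

```bash
python3 -c "
from plant import *;print(get_state()['ft_torque'])"; python3 go.py 0.458 -0.177 0.081 1.78
```

```text
[1.28378703 0.21586466 0.07878999]
t 7.6 pos [ 0.4584 -0.1758  0.0807] rpy [3.141e+00 1.000e-03 2.245e+00] F [-0.4  5.2 11.6] gap 0.171 grip 60.2 q [ 0.49  0.59 -0.35  2.24  0.52  0.39  0.39]
tool delta mm [-0.7 -1.1 -0.3] yaw 0.465 | if turned first: [-1.1 -0.6 -0.3]
```

>>> servo_tool --increments '[[[0,0,0,0.07,1],[0,0,0,0.07,1],[0,0,0,0.07,1],[0,0,0,0.07,1],[0,0,0,0.07,1],[0,0,0,0.06,1],[0,0,0,0.04,1],[0,0,0,0.02,1],[0,0,0,0,1],[0,0,0,0,1]]]'

```text
time_s: 8.43
tool_pos: [0.4587, -0.1756, 0.0807]
ee_rot: [3.14, 0.0, 1.779]
force: [-0.2, 6.3, 12.2]
finger_gap: 0.169
grasp_force: 60.4
```

```bash
python3 -c "
from plant import *;print(get_state()['ft_torque'])"; python3 go.py 0.458 -0.177 0.081 1.78
```

```text
[ 1.36180851 -0.04045052 -0.01681921]
t 8.4 pos [ 0.4587 -0.1756  0.0807] rpy [3.14  0.    1.779] F [-0.2  6.3 12.2] gap 0.169 grip 60.4 q [ 0.41  0.58 -0.23  2.24  0.36  0.35  0.09]
tool delta mm [-1.2 -0.9 -0.3] yaw -0.001 | if turned first: [-1.2 -0.9 -0.3]
```

>>> servo_tool --increments '[[[0,0,0,0.03,1],[0,0,-2,0,1],[0,0,-2,0,1],[0,0,-2,0,1],[0,0,-2,0,1],[0,0,-0.5,0,1],[0,0,0,0,0.8],[0,0,0,0,0.6],[0,0,0,0,0.4],[0,0,0,0,0.4]]]'

```text
time_s: 9.27
tool_pos: [0.4571, -0.1769, 0.0885]
ee_rot: [-3.14, 0.0, 1.746]
force: [-0.2, -0.8, 0.6]
finger_gap: 0.596
grasp_force: 0.0
```

>>> servo_tool --increments '[[[0,0,-10,0,0.4],[0,0,-20,0,0.4],[0,0,-25,0,0.4],[0,0,-30,0,0.4],[0,0,-30,0,0.4],[0,0,-30,0,0.4],[0,0,-5,0,0.4],[0,20,0,0,0.4],[0,30,0,0,0.4],[0,30,0,0,0.4]]]'

```text
time_s: 10.1
tool_pos: [0.5366, -0.1632, 0.2387]
ee_rot: [-3.141, 0.001, 1.745]
force: [-0.6, 0.5, 0.7]
finger_gap: 0.599
grasp_force: 0.0
```

```bash
python3 go.py 0.452 0.095 0.24 0.4; python3 - <<'E'
from h import *
t=capture("top");s=capture("side");cv2.imwrite("pics/top1.png",t);cv2.imwrite("pics/side1.png",s)
a=crop("top",235,150,120,90,3,t);b=crop("side",200,140,130,130,3,s)
c=crop("top",100,165,125,75,3,t)
W=np.zeros((600,800,3),np.uint8)
for im,(x,y) in((a,(0,0)),(c,(0,280)),(b,(390,0))):W[y:y+im.shape[0],x:x+im.shape[1]]=im
cv2.imwrite("pics/m1.png",W)
E
```

```text
t 10.1 pos [ 0.5366 -0.1632  0.2387] rpy [-3.141e+00  1.000e-03  1.745e+00] F [-0.6  0.5  0.7] gap 0.599 grip 0.0 q [ 0.46  0.42 -0.36  1.95  0.2   0.81  0.16]
tool delta mm [269.  -38.6  -1.5] yaw 1.345 | if turned first: [  22.6 -270.8   -1.5]
```

View pics/m1.png

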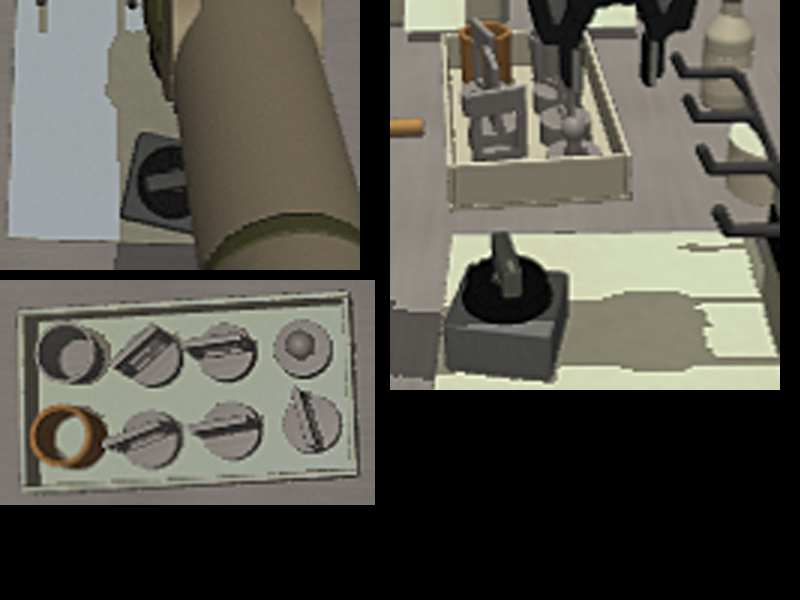

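Picture: the knob has turned about 70° and its flange is up on the pod (side crop at (505,290)). The crate is unchanged. I take D first.

>>> servo_tool --increments '[[[0,0,0,0.112,0.4],[0,0,0,0.112,0.4],[0,0,0,0.112,0.4],[0,0,0,0.112,0.4],[0,0,0,0.112,0.4],[0,0,0,0.112,0.4],[0,0,0,0.112,0.4],[0,0,0,0.112,0.4],[0,0,0,0.112,0.4],[0,0,0,0.112,0.4]]]'

```text
time_s: 11.03
tool_pos: [0.5356, -0.1628, 0.238]
ee_rot: [-3.141, 0.002, 0.621]
force: [0.2, 1.4, -0.9]
finger_gap: 0.598
grasp_force: 0.0
```

>>> servo_tool --increments '[[[0,0,0,0.112,0.4],[0,0,0,0.112,0.4],[3,-32,0,0,0.4],[3,-34,0,0,0.4],[3,-34,0,0,0.4],[3,-34,0,0,0.4],[3,-34,0,0,0.4],[3,-34,0,0,0.4],[3,-34,0,0,0.4],[2,-34,0,0,0.4]]]'

```text
time_s: 11.87
tool_pos: [0.4506, 0.0957, 0.2383]
ee_rot: [3.141, 0.001, 0.402]
force: [0.6, 0.1, 0.2]
finger_gap: 0.604
grasp_force: 0.0
```

```bash
python3 go.py 0.452 0.094 0.093 0.4
```

```text
t 11.9 pos [0.4506 0.0957 0.2383] rpy [3.141e+00 1.000e-03 4.020e-01] F [0.6 0.1 0.2] gap 0.604 grip 0.0 q [-0.28  0.28 -0.07  2.17  0.03  0.69 -1.54]
tool delta mm [  0.8   2.1 145.3] yaw 0.002 | if turned first: [  0.8   2.1 145.3]
```

>>> servo_tool --increments '[[[1,2,15,0,0.4],[0,0,25,0,0.4],[0,0,25,0,0.4],[0,0,25,0,0.4],[0,0,20,0,0.4],[0,0,15,0,0.4],[0,0,12,0,0.4],[0,0,8,0,0.4],[0,0,0,0,0.4],[0,0,0,0,0.4]]]' --squeeze 80

```text
time_s: 12.7
tool_pos: [0.4532, 0.0932, 0.0936]
ee_rot: [3.142, 0.001, 0.403]
force: [0.1, -0.0, 1.0]
finger_gap: 0.6
grasp_force: 0.0
```

>>> servo_tool --increments '[[[0,0,0,0,0.6],[0,0,0,0,0.7],[0,0,0,0,0.8],[0,0,0,0,0.9],[0,0,0,0,1],[0,0,0,0,1],[0,0,0,0,1],[0,0,0,0,1],[0,0,0,0,1],[0,0,0,0,1]]]'

```text
time_s: 13.53
tool_pos: [0.4535, 0.0936, 0.0939]
ee_rot: [-3.142, 0.0, 0.403]
force: [-3.1, 0.8, 5.9]
finger_gap: 0.074
grasp_force: 81.7
```

```bash
python3 go.py 0.452 0.094 0.093 0.4; python3 - <<'E'
from h import *
t=capture("top");s=capture("side");
a=crop("top",100,165,125,75,3,t);b=crop("side",215,110,100,110,4,s)
W=np.zeros((450,800,3),np.uint8)
for im,(x,y) in((a,(0,0)),(b,(390,0))):W[y:y+im.shape[0],x:x+im.shape[1]]=im
cv2.imwrite("pics/m2.png",W)
E
```

```text
t 13.5 pos [0.4535 0.0936 0.0939] rpy [-3.142  0.     0.403] F [-3.1  0.8  5.9] gap 0.074 grip 81.7 q [-0.29  0.53 -0.05  2.3   0.07  0.31 -1.57]
tool delta mm [-1.2 -1.   0.9] yaw 0.003 | if turned first: [-1.2 -1.   0.9]
```

View pics/m2.png

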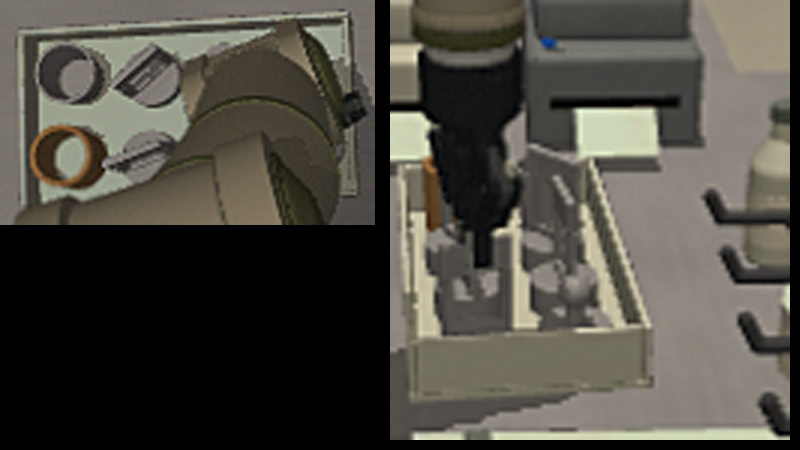

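Picture: the fingers close on D's band, centred at (482,240) in the side crop, with neighbours untouched. Lift and carry to hook 4.

>>> servo_tool --increments '[[[0,0,-4,0,1],[0,0,-10,0,1],[0,0,-15,0,1],[0,0,-18,0,1],[0,0,-18,0,1],[0,0,-18,0,1],[0,0,-18,0,1],[0,0,-18,0,1],[0,0,-14,0,1],[0,0,-7,0,1]]]'

```text
time_s: 14.47
tool_pos: [0.454, 0.0933, 0.2352]
ee_rot: [3.141, -0.002, 0.402]
force: [0.2, 0.5, -5.6]
finger_gap: 0.07
grasp_force: 80.2
```

>>> servo_tool --increments '[[[0,0,0,-0.08,1],[0,0,0,-0.12,1],[0,0,0,-0.12,1],[0,0,0,-0.12,1],[0,0,0,-0.12,1],[0,0,0,-0.12,1],[0,0,0,-0.12,1],[0,0,0,-0.12,1],[0,0,0,-0.12,1],[0,0,0,-0.11,1]]]'

```text
time_s: 15.3
tool_pos: [0.4532, 0.0931, 0.2331]
ee_rot: [-3.14, 0.0, 1.559]
force: [0.5, 0.4, -4.8]
finger_gap: 0.073
grasp_force: 80.1
```

>>> servo_tool --increments '[[[-12,3,0,0,1],[-22,6,0,0,1],[-30,9,0,0,1],[-30,9,0,0,1],[-30,9,0,0,1],[-30,9,0,0,1],[-30,9,0,0,1],[-30,9,0,0,1],[-30,9,0,0,1],[-30,9,0,0,1]]]'

```text
time_s: 16.13
tool_pos: [0.5292, -0.1836, 0.2329]
ee_rot: [-3.14, -0.0, 1.552]
force: [0.8, -0.9, -5.3]
finger_gap: 0.073
grasp_force: 80.1
```

```bash
python3 go.py 0.555 -0.293 0.232 1.549
```

```text
t 16.1 pos [ 0.5292 -0.1836  0.2329] rpy [-3.14  -0.     1.552] F [ 0.8 -0.9 -5.3] gap 0.073 grip 80.1 q [ 0.44  0.41 -0.28  1.97  0.16  0.78  0.05]
tool delta mm [-108.9   27.8    0.8] yaw 0.003 | if turned first: [-108.8   28.1    0.8]
```

>>> servo_tool --increments '[[[-20,5,0,0,1],[-20,5,0,0,1],[-20,5,0,0,1],[-18,5,0,0,1],[-14,4,0,0,1],[-8,2,0,0,1],[-3,0,0,0,1],[0,0,0,0,1],[0,0,0,0,1],[0,0,0,0,1]]]'

```text
time_s: 16.97
tool_pos: [0.5538, -0.2839, 0.2338]
ee_rot: [-3.141, -0.001, 1.554]
force: [0.9, -0.1, -5.4]
finger_gap: 0.073
grasp_force: 80.0
```

```bash
python3 go.py 0.633 -0.293 0.232 1.549; python3 - <<'E'
from h import *
t=capture("top");s=capture("side");
a=crop("top",285,100,80,80,4,t);b=crop("side",250,130,120,130,4,s)
W=np.zeros((520,810,3),np.uint8)
for im,(x,y) in((a,(0,0)),(b,(325,0))):W[y:y+im.shape[0],x:x+im.shape[1]]=im
cv2.imwrite("pics/m3.png",W[:,:800])
E
```

```text
t 17.0 pos [ 0.5538 -0.2839  0.2338] rpy [-3.141e+00 -1.000e-03  1.554e+00] F [ 0.9 -0.1 -5.4] gap 0.073 grip 80.0 q [ 0.56  0.48 -0.26  1.83  0.16  0.85  0.21]
tool delta mm [-7.8 79.3  1.8] yaw 0.005 | if turned first: [-7.4 79.4  1.8]
```

View pics/m3.png

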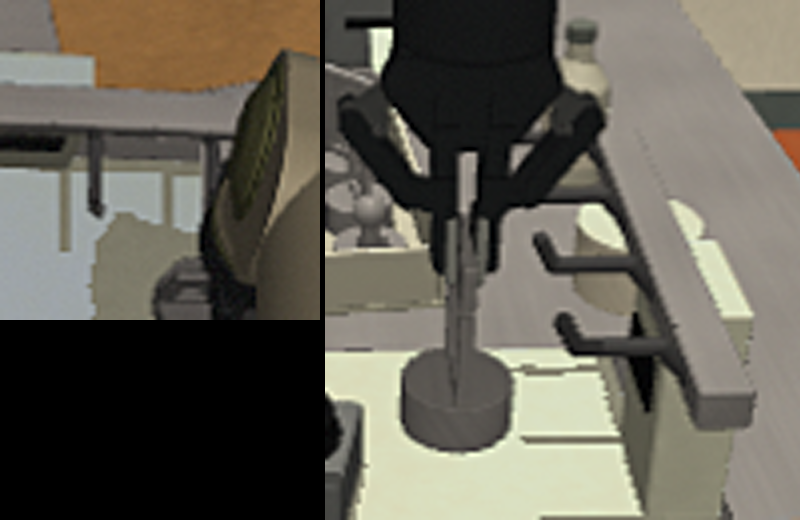

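Picture: the weight hangs upright in the grip at (460,300) in front of hook 4, whose tip is at (565,325). Now I insert it.

>>> servo_tool --increments '[[[-8,0,1,0.005,1],[0,10,0,0,1],[0,12,0,0,1],[0,12,0,0,1],[0,12,0,0,1],[0,12,0,0,1],[0,12,0,0,1],[0,9,0,0,1],[0,0,0,0,1],[0,0,0,0,1]]]'

```text
time_s: 17.9
tool_pos: [0.6332, -0.2947, 0.2323]
ee_rot: [-3.141, -0.0, 1.548]
force: [0.2, -0.2, -6.0]
finger_gap: 0.074
grasp_force: 80.0
```

```bash
python3 go.py 0.633 -0.293 0.206 1.549
```

```text
t 17.9 pos [ 0.6332 -0.2947  0.2323] rpy [-3.141 -0.     1.548] F [ 0.2 -0.2 -6. ] gap 0.074 grip 80.0 q [ 0.51  0.58 -0.25  1.65  0.17  0.93  0.18]
tool delta mm [ 1.7 -0.3 26.3] yaw -0.001 | if turned first: [ 1.7 -0.3 26.3]
```

No contact. Lower until the weight rests on the hook.

>>> servo_tool --increments '[[[1,0,4,0,1],[0,0,5,0,1],[0,0,5,0,1],[0,0,4,0,1],[0,0,3,0,1],[0,0,2,0,1],[0,0,1,0,1],[0,0,1,0,1],[0,0,0,0,1],[0,0,0,0,1]]]'

```text
time_s: 18.73
tool_pos: [0.6328, -0.2941, 0.2079]
ee_rot: [3.141, 0.0, 1.548]
force: [0.6, -0.4, -5.7]
finger_gap: 0.074
grasp_force: 80.1
```

```bash
python3 go.py 0.633 -0.293 0.206 1.549
```

```text
t 18.7 pos [ 0.6328 -0.2941  0.2079] rpy [3.141 0.    1.548] F [ 0.6 -0.4 -5.7] gap 0.074 grip 80.1 q [ 0.51  0.6  -0.24  1.68  0.18  0.89  0.17]
tool delta mm [1.1 0.2 1.9] yaw -0.001 | if turned first: [1.1 0.2 1.9]
```

>>> servo_tool --increments '[[[0,0,1,0,1],[0,0,0,0,1],[0,0,1,0,1],[0,0,0,0,1],[0,0,0.5,0,1],[0,0,0,0,1],[0,0,0,0,1],[0,0,0,0,1],[0,0,0,0,1],[0,0,0,0,1]]]'

```text
time_s: 19.57
tool_pos: [0.6329, -0.2942, 0.2056]
ee_rot: [3.141, 0.0, 1.548]
force: [-0.4, 0.3, -0.3]
finger_gap: 0.075
grasp_force: 80.6
```

>>> servo_tool --increments '[[[0,0,0,0,0.9],[0,0,0,0,0.85],[0,0,0,0,0.83],[0,0,0,0,0.83],[0,0,-2,0,0.83],[0,0,-6,0,0.83],[0,0,-10,0,0.83],[0,0,-15,0,0.83],[0,0,-20,0,0.83],[0,0,-25,0,0.83]]]'

```text
time_s: 20.4
tool_pos: [0.6323, -0.2939, 0.284]
ee_rot: [-3.14, -0.001, 1.548]
force: [-0.3, -0.6, 0.5]
finger_gap: 0.173
grasp_force: 0.0
```

```bash
python3 go.py 0.527 0.185 0.28 1.747; python3 - <<'E'
from h import *
t=capture("top");s=capture("side");
a=crop("top",100,165,125,75,3,t);b=crop("side",250,130,120,130,4,s)
W=np.zeros((520,860,3),np.uint8)
for im,(x,y) in((a,(0,0)),(b,(380,0))):W[y:y+im.shape[0],x:x+im.shape[1]]=im
cv2.imwrite("pics/m4.png",W[:,:800])
E
```

```text
t 20.4 pos [ 0.6323 -0.2939  0.284 ] rpy [-3.140e+00 -1.000e-03  1.548e+00] F [-0.3 -0.6  0.5] gap 0.173 grip 0.0 q [ 0.52  0.53 -0.26  1.6   0.15  1.03  0.19]
tool delta mm [ 476.4 -116.2    4.4] yaw -0.199 | if turned first: [490.  -19.7   4.4]
```

View pics/m4.png

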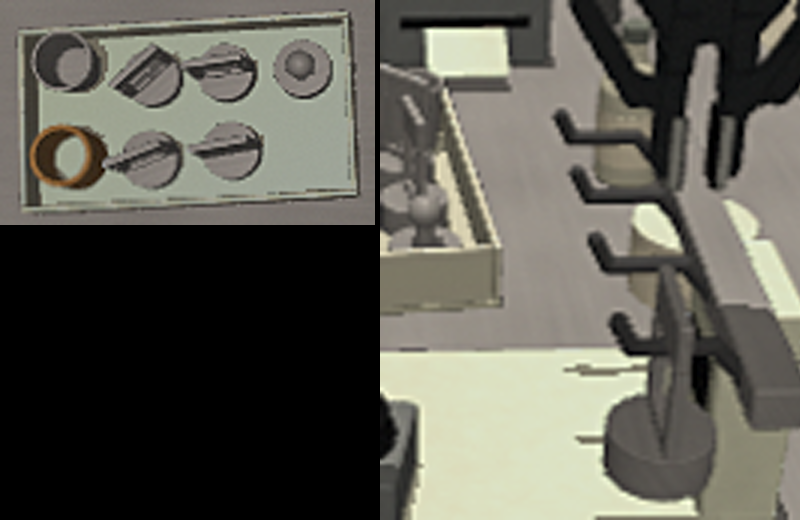

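Picture: the weight hangs on hook 4 at (660,440), fingers clear above. In the crate, A, B, C and E look as before and the pot has shifted slightly. Next is A.

>>> servo_tool --increments '[[[0,0,0,-0.1,0.6],[0,0,0,-0.1,0.5],[25,-1,0,0,0.5],[35,-1,0,0,0.5],[35,-1,0,0,0.5],[35,-1,0,0,0.5],[35,-1,0,0,0.5],[35,-2,0,0,0.5],[35,-2,0,0,0.5],[35,-2,0,0,0.5]]]'

```text
time_s: 21.33
tool_pos: [0.5738, -0.0287, 0.2839]
ee_rot: [3.141, 0.0, 1.748]
force: [0.8, 0.1, -0.8]
finger_gap: 0.501
grasp_force: 0.0
```

>>> servo_tool --increments '[[[35,-2,0,0,0.5],[35,-2,0,0,0.5],[35,-2,0,0,0.5],[35,-1,0,0,0.5],[35,-1,0,0,0.5],[25,-1,0,0,0.5],[15,0,0,0,0.5],[5,0,0,0,0.5],[0,0,0,0,0.5],[0,0,0,0,0.5]]]'

```text
time_s: 22.17
tool_pos: [0.527, 0.1837, 0.2834]
ee_rot: [3.142, 0.001, 1.747]
force: [-0.2, -0.2, -0.1]
finger_gap: 0.501
grasp_force: 0.0
```

```bash
cat > chk.py <<'E'
from h import *
import sys
# residual shift of a patch in the side/top view against the start pictures, by phase correlation
A=dict(E=(.519,.263),A=(.526,.186),B=(.434,.261),C=(.444,.178))
for n in("top","side"):
    i=capture(n);o=cv2.imread(f"pics/{n}0.png")
    cv2.imwrite(f"pics/last_{n}.png",i)
    for k in sys.argv[1]:
        u,v=proj(n,[*A[k],.08])[0].astype(int);w=11
        a,b=[np.float32(cv2.cvtColor(q,cv2.COLOR_BGR2GRAY)[v-w:v+w,u-w:u+w]) for q in(o,i)]
        print(n,k,"absdiff",round(float(np.abs(a-b).mean()),1))
E
python3 chk.py EABC; python3 go.py 0.527 0.185 0.094 1.747
```

```text
top E absdiff 35.9
top A absdiff 44.7
top B absdiff 41.1
top C absdiff 48.5
side E absdiff 16.9
side A absdiff 13.7
side B absdiff 1.8
side C absdiff 14.5
t 22.3 pos [0.5272 0.183  0.2833] rpy [-3.142e+00  1.000e-03  1.746e+00] F [-0.5 -0.2 -0.3] gap 0.496 grip 0.0 q [-0.13  0.37 -0.41  1.91  0.18  0.9  -0.46]
tool delta mm [2.200e+00 1.000e-01 1.893e+02] yaw -0.001 | if turned first: [2.200e+00 1.000e-01 1.893e+02]
```

>>> servo_tool --increments '[[[2,0,20,0,0.5],[0,0,30,0,0.5],[0,0,32,0,0.5],[0,0,32,0,0.5],[0,0,25,0,0.5],[0,0,18,0,0.5],[0,0,14,0,0.5],[0,0,10,0,0.5],[0,0,6,0,0.5],[0,0,2,0,0.5]]]'

```text
time_s: 23.1
tool_pos: [0.5265, 0.1859, 0.0936]
ee_rot: [-3.141, 0.0, 1.747]
force: [-0.2, 0.7, -0.1]
finger_gap: 0.498
grasp_force: 0.0
```

>>> servo_tool --increments '[[[0,0,0,0,0.6],[0,0,0,0,0.7],[0,0,0,0,0.8],[0,0,0,0,0.9],[0,0,0,0,1],[0,0,0,0,1],[0,0,0,0,1],[0,0,0,0,1],[0,0,0,0,1],[0,0,0,0,1]]]'

```text
time_s: 23.93
tool_pos: [0.527, 0.1868, 0.0953]
ee_rot: [3.14, -0.0, 1.748]
force: [-0.3, -0.6, 5.1]
finger_gap: 0.071
grasp_force: 79.0
```

>>> servo_tool --increments '[[[0,0,-4,0,1],[0,0,-10,0,1],[0,0,-15,0,1],[0,0,-18,0,1],[0,0,-18,0,1],[0,0,-18,0,1],[0,0,-18,0,1],[0,0,-18,0,1],[0,0,-14,0,1],[0,0,-7,0,1]]]'

```text
time_s: 24.77
tool_pos: [0.5264, 0.1867, 0.2365]
ee_rot: [3.14, -0.0, 1.748]
force: [0.3, 0.4, -7.0]
finger_gap: 0.07
grasp_force: 78.4
```

```bash
python3 go.py 0.555 -0.209 0.232 1.549
```

```text
t 24.8 pos [0.5264 0.1867 0.2365] rpy [ 3.14  -0.     1.748] F [ 0.3  0.4 -7. ] gap 0.07 grip 78.4 q [-0.15  0.42 -0.4   1.96  0.22  0.8  -0.5 ]
tool delta mm [-394.6  -41.6    4.3] yaw 0.199 | if turned first: [-395.    37.2    4.3]
```

>>> servo_tool --increments '[[[0,0,0,0.1,1],[0,0,0,0.099,1],[-15,0,0,0,1],[-25,2,0,0,1],[-32,2,0,0,1],[-32,2,0,0,1],[-32,2,0,0,1],[-32,2,0,0,1],[-32,2,0,0,1],[-32,2,0,0,1]]]'

```text
time_s: 25.6
tool_pos: [0.5344, -0.0471, 0.2341]
ee_rot: [-3.14, -0.0, 1.549]
force: [0.2, 0.5, -5.9]
finger_gap: 0.074
grasp_force: 78.3
```

>>> servo_tool --increments '[[[-32,3,0,0,1],[-32,3,1,0,1],[-32,3,1,0,1],[-28,3,1,0,1],[-20,3,1,0,1],[-12,2,0,0,1],[-6,1,0,0,1],[-2,0,0,0,1],[0,0,0,0,1],[0,0,0,0,1]]]'

```text
time_s: 26.43
tool_pos: [0.5497, -0.2081, 0.2303]
ee_rot: [-3.141, -0.001, 1.551]
force: [-0.1, -1.0, -6.5]
finger_gap: 0.071
grasp_force: 78.3
```

```bash
python3 go.py 0.634 -0.210 0.232 1.549
```

```text
t 26.4 pos [ 0.5497 -0.2081  0.2303] rpy [-3.141e+00 -1.000e-03  1.551e+00] F [-0.1 -1.  -6.5] gap 0.071 grip 78.3 q [ 0.48  0.45 -0.3   1.91  0.18  0.81  0.06]
tool delta mm [-0.2 84.3 -1.7] yaw 0.002 | if turned first: [-0.  84.3 -1.7]
```

>>> servo_tool --increments '[[[0,4,-2,0.002,1],[0,10,0,0,1],[0,12,0,0,1],[0,12,0,0,1],[0,12,0,0,1],[0,12,0,0,1],[0,12,0,0,1],[0,9,0,0,1],[0,1,0,0,1],[0,0,0,0,1]]]'

```text
time_s: 27.27
tool_pos: [0.6342, -0.2113, 0.232]
ee_rot: [-3.141, -0.0, 1.548]
force: [-1.2, 0.1, -6.9]
finger_gap: 0.076
grasp_force: 78.4
```

>>> servo_tool --increments '[[[0,0,4,0,1],[0,0,5,0,1],[0,0,5,0,1],[0,0,4,0,1],[0,0,3,0,1],[0,0,2,0,1],[0,0,0,0,1],[0,0,0,0,1],[0,0,0,0,1],[0,0,0,0,1]]]'

```text
time_s: 28.1
tool_pos: [0.6339, -0.212, 0.2096]
ee_rot: [3.141, 0.0, 1.547]
force: [0.4, -0.5, -6.1]
finger_gap: 0.072
grasp_force: 78.3
```

```bash
python3 go.py 0.634 -0.210 0.2065 1.549
```

```text
t 28.1 pos [ 0.6339 -0.212   0.2096] rpy [3.141 0.    1.547] F [ 0.4 -0.5 -6.1] gap 0.072 grip 78.3 q [ 0.42  0.57 -0.28  1.75  0.2   0.86  0.03]
tool delta mm [2.  0.1 3.1] yaw -0.002 | if turned first: [2.  0.1 3.1]
```

>>> servo_tool --increments '[[[1,0,1,0,1],[0,0,0,0,1],[0,0,1,0,1],[0,0,0,0,1],[0,0,1,0,1],[0,0,0,0,1],[0,0,0.5,0,1],[0,0,0,0,1],[0,0,0,0,1],[0,0,0,0,1]]]'

```text
time_s: 28.93
tool_pos: [0.6339, -0.2109, 0.2069]
ee_rot: [3.141, 0.0, 1.547]
force: [-3.7, 0.7, 5.6]
finger_gap: 0.071
grasp_force: 80.2
```

>>> servo_tool --increments '[[[0,0,-0.5,0,0.9],[0,0,0,0,0.85],[0,0,0,0,0.83],[0,0,0,0,0.83],[0,0,-2,0,0.83],[0,0,-6,0,0.83],[0,0,-10,0,0.83],[0,0,-15,0,0.83],[0,0,-20,0,0.83],[0,0,-25,0,0.83]]]'

```text
time_s: 29.77
tool_pos: [0.6332, -0.2108, 0.285]
ee_rot: [-3.14, -0.0, 1.547]
force: [0.6, -0.1, -0.0]
finger_gap: 0.171
grasp_force: 0.0
```

```bash
python3 chk.py EBC; python3 go.py 0.52 0.264 0.28 2.361
```

```text
top E absdiff 7.9
top B absdiff 7.4
top C absdiff 7.7
side E absdiff 21.4
side B absdiff 7.6
side C absdiff 19.8
t 29.9 pos [ 0.6358 -0.2112  0.2896] rpy [3.134e+00 2.000e-03 1.547e+00] F [1.  0.2 0.3] gap 0.171 grip 0.0 q [ 0.43  0.49 -0.29  1.66  0.16  1.    0.06]
tool delta mm [ 472.3 -127.3    7.9] yaw -0.814 | if turned first: [416.7 256.1   7.9]
```

```bash
cat > mt.py <<'E'
from h import *
import sys
A=dict(E=(.519,.263),A=(.526,.186),B=(.434,.261),C=(.444,.178))
def mt(keys,n="top",i=None):
    i=capture(n) if i is None else i;o=cv2.imread(f"pics/{n}0.png")
    for k in keys:
        u,v=proj(n,[*A[k],.06])[0].astype(int);w=11
        r=cv2.matchTemplate(i[v-w-10:v+w+10,u-w-10:u+w+10],o[v-w:v+w,u-w:u+w],cv2.TM_CCOEFF_NORMED)
        _,m,_,l=cv2.minMaxLoc(r);print(n,k,"score",round(m,3),"shift",l[0]-10,l[1]-10)
if __name__=="__main__":mt(sys.argv[1],"top",cv2.imread("pics/last_top.png"))
E
python3 mt.py EBC
```

```text
top E score 0.999 shift 0 0
top B score 0.999 shift 0 0
top C score 0.999 shift 0 0
```

>>> servo_tool --increments '[[[0,0,0,-0.114,0.6],[0,0,0,-0.12,0.5],[0,0,0,-0.12,0.5],[0,0,0,-0.12,0.5],[0,0,0,-0.12,0.5],[0,0,0,-0.12,0.5],[0,0,0,-0.1,0.5],[20,12,0,0,0.5],[30,19,0,0,0.5],[30,19,0,0,0.5]]]'

```text
time_s: 30.7
tool_pos: [0.6117, -0.1193, 0.2843]
ee_rot: [3.142, 0.0, 2.358]
force: [0.1, 0.8, 1.0]
finger_gap: 0.501
grasp_force: 0.0
```

>>> servo_tool --increments '[[[30,19,0,0,0.5],[30,19,0,0,0.5],[30,19,0,0,0.5],[30,19,0,0,0.5],[30,19,0,0,0.5],[30,19,0,0,0.5],[30,19,0,0,0.5],[30,18,0,0,0.5],[30,18,0,0,0.5],[30,16,0,0,0.5]]]'

```text
time_s: 31.53
tool_pos: [0.5287, 0.2252, 0.2849]
ee_rot: [3.141, 0.0, 2.361]
force: [0.5, 1.0, 0.6]
finger_gap: 0.5
grasp_force: 0.0
```

```bash
python3 go.py 0.52 0.264 0.094 2.361
```

```text
t 31.5 pos [0.5287 0.2252 0.2849] rpy [3.141 0.    2.361] F [0.5 1.  0.6] gap 0.5 grip 0.0 q [-0.08  0.41 -0.58  1.86  0.28  0.94 -0.  ]
tool delta mm [ 33.6  21.3 190.9] yaw -0.0 | if turned first: [ 33.6  21.3 190.9]
```

>>> servo_tool --increments '[[[17,11,0,0,0.5],[11,7,5,0,0.5],[5,3,15,0,0.5],[0,0,30,0,0.5],[0,0,30,0,0.5],[0,0,0,0,0.5],[0,0,0,0,0.5],[0,0,0,0,0.5],[0,0,0,0,0.5],[0,0,0,0,0.5]]]'

```text
time_s: 32.37
tool_pos: [0.5213, 0.262, 0.206]
ee_rot: [3.139, 0.001, 2.36]
force: [-1.0, 0.3, 0.4]
finger_gap: 0.498
grasp_force: 0.0
```

```bash
python3 go.py 0.52 0.264 0.094 2.361
```

```text
t 32.4 pos [0.5213 0.262  0.206 ] rpy [3.139e+00 1.000e-03 2.360e+00] F [-1.   0.3  0.4] gap 0.498 grip 0.0 q [-0.19  0.51 -0.54  1.93  0.36  0.79 -0.14]
tool delta mm [  2.4   0.3 112. ] yaw -0.001 | if turned first: [  2.4   0.3 112. ]
```

>>> servo_tool --increments '[[[2,0,15,0,0.5],[0,0,22,0,0.5],[0,0,22,0,0.5],[0,0,20,0,0.5],[0,0,15,0,0.5],[0,0,10,0,0.5],[0,0,6,0,0.5],[0,0,2,0,0.5],[0,0,0,0,0.5],[0,0,0,0,0.5]]]'

```text
time_s: 33.2
tool_pos: [0.5195, 0.2633, 0.0931]
ee_rot: [3.14, 0.0, 2.361]
force: [0.1, -0.5, 0.6]
finger_gap: 0.498
grasp_force: 0.0
```

>>> servo_tool --increments '[[[0,0,0,0,0.6],[0,0,0,0,0.7],[0,0,0,0,0.8],[0,0,0,0,0.9],[0,0,0,0,1],[0,0,0,0,1],[0,0,0,0,1],[0,0,0,0,1],[0,0,0,0,1],[0,0,0,0,1]]]'

```text
time_s: 34.03
tool_pos: [0.5192, 0.2633, 0.0924]
ee_rot: [3.141, -0.0, 2.361]
force: [1.4, 2.5, 1.8]
finger_gap: 0.071
grasp_force: 81.3
```

>>> servo_tool --increments '[[[0,0,-4,0,1],[0,0,-10,0,1],[0,0,-15,0,1],[0,0,-18,0,1],[0,0,-18,0,1],[0,0,-18,0,1],[0,0,-18,0,1],[0,0,-18,0,1],[0,0,-14,0,1],[0,0,-7,0,1]]]'

```text
time_s: 34.87
tool_pos: [0.5189, 0.2625, 0.2342]
ee_rot: [3.141, 0.001, 2.361]
force: [-0.5, -0.4, -6.2]
finger_gap: 0.075
grasp_force: 80.0
```

```bash
python3 go.py 0.553 -0.126 0.232 1.549
```

```text
t 34.9 pos [0.5189 0.2625 0.2342] rpy [3.141e+00 1.000e-03 2.361e+00] F [-0.5 -0.4 -6.2] gap 0.075 grip 80.0 q [-0.17  0.48 -0.56  1.91  0.33  0.85 -0.12]
tool delta mm [-297.8 -251.9    2.3] yaw 0.812 | if turned first: [-387.7   42.6    2.3]
```

>>> servo_tool --increments '[[[0,0,0,0.1,1],[0,0,0,0.12,1],[0,0,0,0.12,1],[0,0,0,0.12,1],[0,0,0,0.12,1],[0,0,0,0.12,1],[0,0,0,0.112,1],[-15,1,0,0,1],[-25,2,0,0,1],[-30,2,0,0,1]]]'

```text
time_s: 35.7
tool_pos: [0.5215, 0.1932, 0.2319]
ee_rot: [-3.14, -0.0, 1.554]
force: [0.7, -0.5, -6.7]
finger_gap: 0.073
grasp_force: 80.1
```

>>> servo_tool --increments '[[[-30,3,0,0,1],[-32,3,0,0,1],[-32,3,0,0,1],[-32,3,0,0,1],[-32,3,0,0,1],[-32,3,0,0,1],[-32,3,0,0,1],[-30,3,0,0,1],[-25,2,0,0,1],[-20,2,0,0,1]]]'

```text
time_s: 36.53
tool_pos: [0.5425, -0.108, 0.2318]
ee_rot: [-3.139, 0.001, 1.548]
force: [1.2, -0.5, -6.6]
finger_gap: 0.073
grasp_force: 80.1
```

>>> servo_tool --increments '[[[-12,1,0,0,1],[-6,0,0,0,1],[-3,0,0,0,1],[0,0,0,0,1],[0,0,0,0,1],[0,0,0,0,1],[0,0,0,0,1],[0,0,0,0,1],[0,0,0,0,1],[0,0,0,0,1]]]'

```text
time_s: 37.37
tool_pos: [0.5446, -0.1253, 0.2323]
ee_rot: [-3.142, -0.0, 1.549]
force: [0.1, -0.6, -5.7]
finger_gap: 0.077
grasp_force: 80.1
```

```bash
python3 go.py 0.636 -0.127 0.232 1.549
```

```text
t 37.4 pos [ 0.5446 -0.1253  0.2323] rpy [-3.142 -0.     1.549] F [ 0.1 -0.6 -5.7] gap 0.077 grip 80.1 q [ 0.35  0.41 -0.31  1.97  0.17  0.78 -0.08]
tool delta mm [ 0.3 91.4  0.3] yaw 0.0 | if turned first: [ 0.3 91.4  0.3]
```

>>> servo_tool --increments '[[[0,8,0,0,1],[0,12,0,0,1],[0,13,0,0,1],[0,13,0,0,1],[0,13,0,0,1],[0,12,0,0,1],[0,11,0,0,1],[0,8,0,0,1],[0,1,0,0,1],[0,0,0,0,1]]]'

```text
time_s: 38.2
tool_pos: [0.6357, -0.1275, 0.2319]
ee_rot: [-3.141, -0.0, 1.549]
force: [-1.4, -0.9, -6.5]
finger_gap: 0.076
grasp_force: 80.1
```

>>> servo_tool --increments '[[[0,0,4,0,1],[0,0,5,0,1],[0,0,5,0,1],[0,0,5,0,1],[0,0,3,0,1],[0,0,2,0,1],[0,0,1,0,1],[0,0,0,0,1],[0,0,0,0,1],[0,0,0,0,1]]]'

```text
time_s: 39.03
tool_pos: [0.6357, -0.1277, 0.2075]
ee_rot: [3.141, 0.0, 1.549]
force: [0.6, -0.5, -6.9]
finger_gap: 0.074
grasp_force: 80.0
```

```bash
python3 go.py 0.636 -0.127 0.2045 1.549
```

```text
t 39.0 pos [ 0.6357 -0.1277  0.2075] rpy [3.141 0.    1.549] F [ 0.6 -0.5 -6.9] gap 0.074 grip 80.0 q [ 0.3   0.55 -0.28  1.79  0.2   0.83 -0.1 ]
tool delta mm [0.7 0.3 3. ] yaw -0.0 | if turned first: [0.7 0.3 3. ]
```

>>> servo_tool --increments '[[[1,0,1,0,1],[0,0,0,0,1],[0,0,1,0,1],[0,0,0,0,1],[0,0,1,0,1],[0,0,0,0,1],[0,0,0.5,0,1],[0,0,0,0,1],[0,0,0,0,1],[0,0,0,0,1]]]'

```text
time_s: 39.87
tool_pos: [0.6356, -0.1267, 0.2041]
ee_rot: [3.141, 0.0, 1.549]
force: [-0.5, -0.2, -0.4]
finger_gap: 0.078
grasp_force: 81.0
```

>>> servo_tool --increments '[[[0,0,0,0,0.9],[0,0,0,0,0.85],[0,0,0,0,0.83],[0,0,0,0,0.83],[0,0,-2,0,0.83],[0,0,-6,0,0.83],[0,0,-10,0,0.83],[0,0,-15,0,0.83],[0,0,-20,0,0.83],[0,0,-25,0,0.83]]]'

```text
time_s: 40.7
tool_pos: [0.6351, -0.1266, 0.2826]
ee_rot: [-3.14, -0.0, 1.549]
force: [0.4, 0.2, -0.1]
finger_gap: 0.172
grasp_force: 0.0
```

```bash
python3 chk.py BC; python3 mt.py BC; python3 go.py 0.435 0.262 0.28 1.909
```

```text
top B absdiff 5.3
top C absdiff 5.4
side B absdiff 5.6
side C absdiff 17.9
top B score 0.999 shift 0 0
top C score 0.999 shift 0 0
t 40.8 pos [ 0.6376 -0.1266  0.2869] rpy [3.134e+00 1.000e-03 1.549e+00] F [ 0.6  0.5 -0.6] gap 0.172 grip 0.0 q [ 0.31  0.47 -0.3   1.71  0.16  0.98 -0.07]
tool delta mm [ 384.1 -211.2    5.1] yaw -0.36 | if turned first: [433.9 -62.2   5.1]
```

>>> servo_tool --increments '[[[0,0,0,-0.12,0.6],[0,0,0,-0.12,0.5],[0,0,0,-0.12,0.5],[22,-3,0,0,0.5],[32,-5,0,0,0.5],[32,-5,0,0,0.5],[32,-5,0,0,0.5],[32,-5,0,0,0.5],[32,-5,0,0,0.5],[32,-5,0,0,0.5]]]'

```text
time_s: 41.63
tool_pos: [0.5326, 0.0655, 0.2824]
ee_rot: [3.141, 0.0, 1.909]
force: [0.3, 0.4, -0.2]
finger_gap: 0.502
grasp_force: 0.0
```

>>> servo_tool --increments '[[[32,-5,0,0,0.5],[32,-5,5,0,0.5],[32,-5,10,0,0.5],[32,-5,10,0,0.5],[32,-4,10,0,0.5],[28,-3,10,0,0.5],[18,-1,10,0,0.5],[9,0,10,0,0.5],[3,0,10,0,0.5],[0,0,0,0,0.5]]]'

```text
time_s: 42.47
tool_pos: [0.434, 0.2608, 0.2055]
ee_rot: [-3.14, 0.0, 1.91]
force: [0.5, 0.8, 0.5]
finger_gap: 0.5
grasp_force: 0.0
```

>>> servo_tool --increments '[[[0,0,0,0,0.5],[0,0,0,0,0.5],[0,0,0,0,0.5],[0,0,0,0,0.5],[0,0,0,0,0.5],[0,0,0,0,0.5],[0,0,0,0,0.5],[0,0,0,0,0.5],[0,0,0,0,0.5],[0,0,0,0,0.5]]]'

```text
time_s: 43.3
tool_pos: [0.4347, 0.2606, 0.2068]
ee_rot: [-3.141, 0.0, 1.909]
force: [-0.3, 0.3, -0.8]
finger_gap: 0.5
grasp_force: 0.0
```

```bash
python3 go.py 0.435 0.262 0.094 1.909
```

```text
t 43.3 pos [0.4347 0.2606 0.2068] rpy [-3.141  0.     1.909] F [-0.3  0.3 -0.8] gap 0.5 grip 0.0 q [-0.3   0.41 -0.47  2.1   0.28  0.7  -0.62]
tool delta mm [  1.2   0.7 112.8] yaw -0.0 | if turned first: [  1.2   0.7 112.8]
```

>>> servo_tool --increments '[[[1,0,15,0,0.5],[0,0,22,0,0.5],[0,0,22,0,0.5],[0,0,20,0,0.5],[0,0,15,0,0.5],[0,0,10,0,0.5],[0,0,6,0,0.5],[0,0,2,0,0.5],[0,0,0,0,0.5],[0,0,0,0,0.5]]]'

```text
time_s: 44.13
tool_pos: [0.4347, 0.2618, 0.0954]
ee_rot: [3.141, -0.0, 1.909]
force: [-0.2, 0.6, 0.6]
finger_gap: 0.5
grasp_force: 0.0
```

>>> servo_tool --increments '[[[0,0,0,0,0.6],[0,0,0,0,0.7],[0,0,0,0,0.8],[0,0,0,0,0.9],[0,0,0,0,1],[0,0,0,0,1],[0,0,0,0,1],[0,0,0,0,1],[0,0,0,0,1],[0,0,0,0,1]]]'

```text
time_s: 44.97
tool_pos: [0.435, 0.2617, 0.0952]
ee_rot: [3.14, 0.0, 1.908]
force: [0.8, -1.4, 6.8]
finger_gap: 0.071
grasp_force: 78.8
```

>>> servo_tool --increments '[[[0,0,-4,0,1],[0,0,-10,0,1],[0,0,-15,0,1],[0,0,-18,0,1],[0,0,-18,0,1],[0,0,-18,0,1],[0,0,-18,0,1],[0,0,-18,0,1],[0,0,-14,0,1],[0,0,-7,0,1]]]'

```text
time_s: 45.8
tool_pos: [0.4341, 0.2616, 0.2366]
ee_rot: [3.141, -0.0, 1.909]
force: [-0.4, -0.2, -6.8]
finger_gap: 0.073
grasp_force: 78.4
```

```bash
python3 go.py 0.55 -0.042 0.232 1.549
```

```text
t 45.8 pos [0.4341 0.2616 0.2366] rpy [ 3.141 -0.     1.909] F [-0.4 -0.2 -6.8] gap 0.073 grip 78.4 q [-0.28  0.37 -0.5   2.06  0.25  0.76 -0.59]
tool delta mm [-324.8    8.6    4.6] yaw 0.36 | if turned first: [-301.   122.5    4.6]
```

>>> servo_tool --increments '[[[0,0,0,0.12,1],[0,0,0,0.12,1],[0,0,0,0.12,1],[-15,6,0,0,1],[-25,10,0,0,1],[-30,12,1,0,1],[-30,12,1,0,1],[-30,12,1,0,1],[-30,12,0,0,1],[-30,12,0,0,1]]]'

```text
time_s: 46.63
tool_pos: [0.5055, 0.0684, 0.2314]
ee_rot: [-3.14, 0.0, 1.549]
force: [0.3, 0.7, -6.5]
finger_gap: 0.072
grasp_force: 78.4
```

>>> servo_tool --increments '[[[-30,12,0,0,1],[-28,11,0,0,1],[-22,9,0,0,1],[-16,7,0,0,1],[-9,4,0,0,1],[-4,1,0,0,1],[-1,0,0,0,1],[0,0,0,0,1],[0,0,0,0,1],[0,0,0,0,1]]]'

```text
time_s: 47.47
tool_pos: [0.5475, -0.0396, 0.2319]
ee_rot: [-3.141, -0.0, 1.551]
force: [0.6, -0.4, -7.1]
finger_gap: 0.075
grasp_force: 78.4
```

```bash
python3 go.py 0.639 -0.043 0.233 1.549
```

```text
t 47.5 pos [ 0.5475 -0.0396  0.2319] rpy [-3.141 -0.     1.551] F [ 0.6 -0.4 -7.1] gap 0.075 grip 78.4 q [ 0.22  0.41 -0.34  1.99  0.19  0.78 -0.25]
tool delta mm [-1.6 91.6 -1.1] yaw 0.002 | if turned first: [-1.4 91.6 -1.1]
```

>>> servo_tool --increments '[[[-1,8,-1,0.002,1],[0,12,0,0,1],[0,13,0,0,1],[0,13,0,0,1],[0,13,0,0,1],[0,12,0,0,1],[0,11,0,0,1],[0,8,0,0,1],[0,1,0,0,1],[0,0,0,0,1]]]'

```text
time_s: 48.3
tool_pos: [0.6388, -0.0439, 0.2325]
ee_rot: [-3.141, -0.0, 1.547]
force: [-0.8, -0.2, -6.4]
finger_gap: 0.074
grasp_force: 78.5
```

>>> servo_tool --increments '[[[0,0,4,0,1],[0,0,5,0,1],[0,0,5,0,1],[0,0,4,0,1],[0,0,3,0,1],[0,0,2,0,1],[0,0,1,0,1],[0,0,0,0,1],[0,0,0,0,1],[0,0,0,0,1]]]'

```text
time_s: 49.13
tool_pos: [0.6389, -0.0441, 0.209]
ee_rot: [3.141, 0.0, 1.547]
force: [0.2, -0.5, -6.6]
finger_gap: 0.07
grasp_force: 78.4
```

```bash
python3 go.py 0.639 -0.043 0.2067 1.549
```

```text
t 49.1 pos [ 0.6389 -0.0441  0.209 ] rpy [3.141 0.    1.547] F [ 0.2 -0.5 -6.6] gap 0.07 grip 78.4 q [ 0.19  0.54 -0.31  1.81  0.22  0.83 -0.25]
tool delta mm [1.1 0.1 2.3] yaw -0.002 | if turned first: [1.1 0.1 2.3]
```

>>> servo_tool --increments '[[[1,0,1,0,1],[0,0,0,0,1],[0,0,1,0,1],[0,0,0,0,1],[0,0,0.8,0,1],[0,0,0,0,1],[0,0,0,0,1],[0,0,0,0,1],[0,0,0,0,1],[0,0,0,0,1]]]'

```text
time_s: 49.97
tool_pos: [0.639, -0.043, 0.2069]
ee_rot: [3.141, 0.0, 1.547]
force: [-3.4, 0.0, 6.7]
finger_gap: 0.077
grasp_force: 80.2
```

>>> servo_tool --increments '[[[0,0,-0.5,0,0.9],[0,0,0,0,0.85],[0,0,0,0,0.83],[0,0,0,0,0.83],[0,0,-2,0,0.83],[0,0,-6,0,0.83],[0,0,-10,0,0.83],[0,0,-15,0,0.83],[0,0,-20,0,0.83],[0,0,-25,0,0.83]]]'

```text
time_s: 50.8
tool_pos: [0.6382, -0.0431, 0.2852]
ee_rot: [-3.14, -0.0, 1.547]
force: [0.4, -0.2, 1.0]
finger_gap: 0.171
grasp_force: 0.0
```

```bash
python3 go.py 0.4585 -0.1765 0.24 1.746; python3 - <<'E'
from h import *
t=capture("top");s=capture("side");
a=crop("top",100,165,125,75,3,t);b=crop("side",270,130,105,130,4,s);c=crop("top",230,110,120,130,2,t)
W=np.zeros((520,800,3),np.uint8)
for im,(x,y) in((a,(0,0)),(b,(380,0)),(c,(0,240))):W[y:y+im.shape[0],x:x+im.shape[1]]=im
cv2.imwrite("pics/m5.png",W)
E
```

```text
t 50.8 pos [ 0.6382 -0.0431  0.2852] rpy [-3.14  -0.     1.547] F [ 0.4 -0.2  1. ] gap 0.171 grip 0.0 q [ 0.21  0.46 -0.33  1.73  0.18  0.98 -0.22]
tool delta mm [-137.6 -176.4   45.5] yaw -0.199 | if turned first: [-100.  -200.2   45.5]
```

View pics/m5.png

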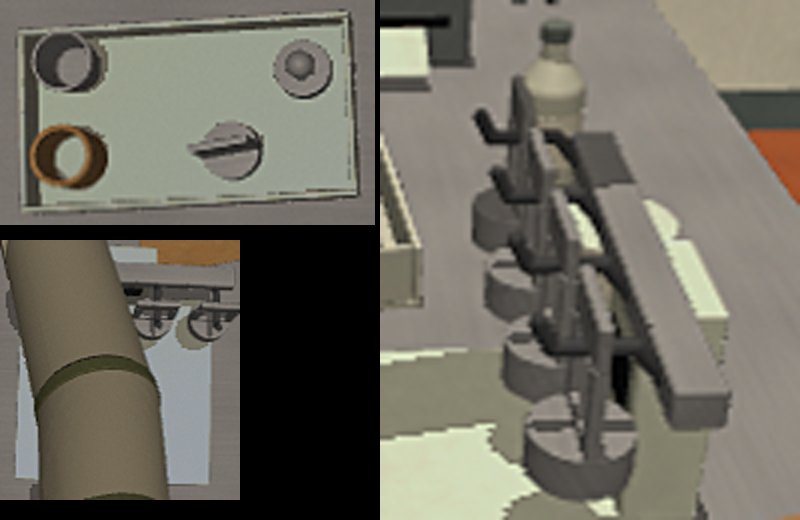

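Picture: all four weights hang on their hooks (discs at (495,220), (515,285), (545,365), (578,445)). The blank, knob weight, core and pot remain in the crate. Now back to the knob.

>>> servo_tool --increments '[[[0,0,0,-0.1,0.6],[0,0,0,-0.099,0.4],[-10,-20,0,0,0.4],[-15,-30,0,0,0.4],[-15,-30,5,0,0.4],[-15,-30,10,0,0.4],[-15,-30,15,0,0.4],[-15,-30,15,0,0.4],[-10,-20,15,0,0.4],[-5,-10,15,0,0.4]]]'

```text
time_s: 51.73
tool_pos: [0.4563, -0.1786, 0.2095]
ee_rot: [-3.141, 0.001, 1.743]
force: [0.2, 0.1, 0.3]
finger_gap: 0.598
grasp_force: 0.0
```

>>> servo_tool --increments '[[[0,0,0,0,0.4],[0,0,0,0,0.4],[0,0,0,0,0.4],[0,0,0,0,0.4],[0,0,0,0,0.4],[0,0,0,0,0.4],[0,0,0,0,0.4],[0,0,0,0,0.4],[0,0,0,0,0.4],[0,0,0,0,0.4]]]'

```text
time_s: 52.57
tool_pos: [0.4592, -0.1764, 0.2095]
ee_rot: [-3.142, 0.0, 1.746]
force: [-0.7, 0.3, 0.0]
finger_gap: 0.602
grasp_force: 0.0
```

```bash
python3 go.py 0.458 -0.1765 0.0885 1.746
```

```text
t 52.6 pos [ 0.4592 -0.1764  0.2095] rpy [-3.142  0.     1.746] F [-0.7  0.3  0. ] gap 0.602 grip 0.0 q [ 0.53  0.37 -0.37  2.13  0.21  0.67  0.19]
tool delta mm [ 1.00e-01 -1.20e+00  1.21e+02] yaw -0.0 | if turned first: [ 1.00e-01 -1.20e+00  1.21e+02]
```

>>> servo_tool --increments '[[[0,-1,15,0,0.4],[0,0,25,0,0.4],[0,0,25,0,0.4],[0,0,20,0,0.4],[0,0,15,0,0.4],[0,0,10,0,0.4],[0,0,7,0,0.4],[0,0,3,0,0.4],[0,0,0,0,0.4],[0,0,0,0,0.4]]]' --squeeze 60

```text
time_s: 53.4
tool_pos: [0.4585, -0.1767, 0.0898]
ee_rot: [3.141, 0.0, 1.746]
force: [0.2, 0.3, 0.7]
finger_gap: 0.6
grasp_force: 0.0
```

>>> servo_tool --increments '[[[0,0,0,0,0.5],[0,0,0,0,0.6],[0,0,0,0,0.7],[0,0,0,0,0.8],[0,0,0,0,0.9],[0,0,0,0,1],[0,0,0,0,1],[0,0,0,0,1],[0,0,0,0,1],[0,0,0,0,1]]]'

```text
time_s: 54.23
tool_pos: [0.4587, -0.1766, 0.0896]
ee_rot: [3.141, 0.0, 1.746]
force: [2.5, -0.2, 4.2]
finger_gap: 0.163
grasp_force: 61.2
```

>>> servo_tool --increments '[[[0,0,1,0,1],[0,0,2,0,1],[0,0,2,0,1],[0,0,2,0,1],[0,0,1,0,1],[0,0,1,0,1],[0,0,0,0,1],[0,0,0,0,1],[0,0,0,0,1],[0,0,0,0,1]]]'

```text
time_s: 55.07
tool_pos: [0.4587, -0.1767, 0.081]
ee_rot: [3.14, 0.001, 1.746]
force: [0.6, 0.2, 15.0]
finger_gap: 0.169
grasp_force: 62.7
```

>>> servo_tool --increments '[[[0,0,0,-0.05,1],[0,0,0,-0.08,1],[0,0,0,-0.08,1],[0,0,0,-0.08,1],[0,0,0,-0.08,1],[0,0,0,-0.08,1],[0,0,0,-0.08,1],[0,0,0,-0.08,1],[0,0,0,-0.08,1],[0,0,0,-0.05,1]]]'

```text
time_s: 55.9
tool_pos: [0.459, -0.1766, 0.081]
ee_rot: [3.141, 0.002, 2.49]
force: [0.8, -0.4, 14.4]
finger_gap: 0.168
grasp_force: 62.6
```

>>> servo_tool --increments '[[[0,0,0,-0.07,1],[0,0,0,-0.07,1],[0,0,0,-0.07,1],[0,0,0,-0.07,1],[0,0,0,-0.07,1],[0,0,0,-0.06,1],[0,0,0,-0.06,1],[0,0,0,-0.01,1],[0,0,0,0,1],[0,0,0,0,1]]]'

```text
time_s: 56.73
tool_pos: [0.4591, -0.1765, 0.081]
ee_rot: [3.141, 0.002, 2.965]
force: [2.2, 0.4, 13.4]
finger_gap: 0.168
grasp_force: 62.8
```

```bash
python3 -c "
from plant import *;print(get_state()['ft_torque'])"; python3 go.py 0.458 -0.177 0.081 2.98
```

```text
[ 0.06962696 -0.37828254 -0.58078797]
t 56.7 pos [ 0.4591 -0.1765  0.081 ] rpy [3.141e+00 2.000e-03 2.965e+00] F [ 2.2  0.4 13.4] gap 0.168 grip 62.8 q [ 0.64  0.62 -0.56  2.23  0.74  0.48  0.88]
tool delta mm [ 1.  -0.7  0. ] yaw -0.015 | if turned first: [ 1.  -0.7  0. ]
```

The knob is against the end stop (moment -0.58 N m). Let it spring up, release and retreat.

>>> servo_tool --increments '[[[0,0,-2,0,1],[0,0,-2,0,1],[0,0,-2,0,1],[0,0,-2,0,1],[0,0,-0.5,0,1],[0,0,0,0,0.9],[0,0,0,0,0.8],[0,0,0,0,0.6],[0,0,0,0,0.4],[0,0,0,0,0.4]]]'

```text
time_s: 57.57
tool_pos: [0.4569, -0.1767, 0.0885]
ee_rot: [-3.141, -0.002, 2.966]
force: [-0.5, 1.0, 0.2]
finger_gap: 0.598
grasp_force: 0.0
```

>>> servo_tool --increments '[[[0,0,-10,0,0.4],[0,0,-20,0,0.4],[0,0,-25,0,0.4],[0,0,-30,0,0.4],[0,0,-30,0,0.4],[0,0,-30,0,0.4],[0,-20,-5,0,0.4],[0,-30,0,0,0.4],[0,-30,0,0,0.4],[0,-30,0,0,0.4]]]'

```text
time_s: 58.4
tool_pos: [0.4382, -0.2858, 0.24]
ee_rot: [-3.141, -0.0, 2.967]
force: [-0.6, 1.1, 0.1]
finger_gap: 0.604
grasp_force: 0.0
```

>>> servo_tool --increments '[[[0,-30,0,0,0.4],[0,-30,0,0,0.4],[0,-30,0,0,0.4],[0,-20,0,0,0.4],[0,-10,0,0,0.4],[0,0,0,0,0.4],[0,0,0,0,0.4],[0,0,0,0,0.4],[0,0,0,0,0.4],[0,0,0,0,0.4]]]'

```text
time_s: 59.23
tool_pos: [0.4186, -0.4017, 0.2393]
ee_rot: [3.142, 0.0, 2.968]
force: [-0.8, -0.0, -0.0]
finger_gap: 0.601
grasp_force: 0.0
```

```bash
python3 go.py 0.458 -0.177 0.081 2.98; python3 - <<'E'
from h import *
t=capture("top");s=capture("side");
a=crop("top",100,165,125,75,3,t);b=crop("side",200,130,175,130,2.4,s);c=crop("top",230,110,120,130,2,t)
W=np.zeros((520,800,3),np.uint8)
for im,(x,y) in((a,(0,0)),(b,(380,0)),(c,(0,240))):W[y:y+im.shape[0],x:x+im.shape[1]]=im
cv2.imwrite("pics/m6.png",W)
E
```

```text
t 59.2 pos [ 0.4186 -0.4017  0.2393] rpy [3.142 0.    2.968] F [-0.8 -0.  -0. ] gap 0.601 grip 0.0 q [ 1.2   0.52 -0.78  1.9   0.45  0.91  1.6 ]
tool delta mm [ -0.  228.1 158.3] yaw -0.012 | if turned first: [ -2.8 228.1 158.3]
```

View pics/m6.png

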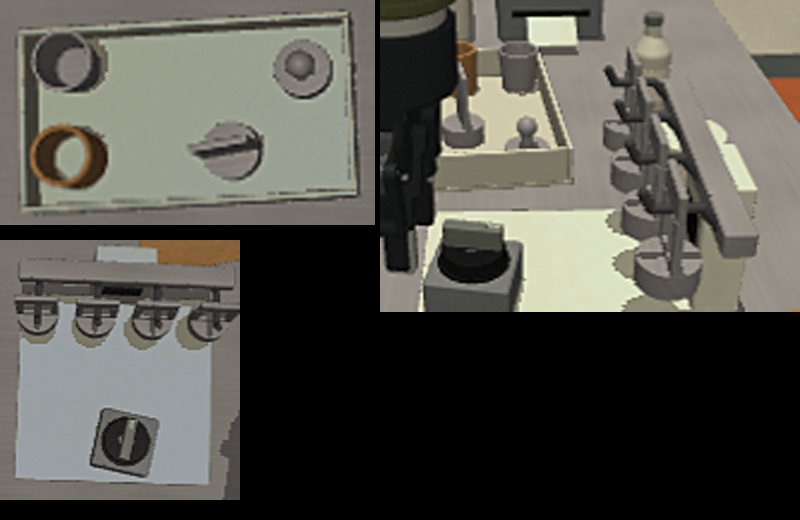

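Picture: the knob is back at its starting angle and up at (127,440), all four weights hang at row 310, and the other four things are in the crate.

```bash
python3 -c "
from plant import *;print(finish_job())"
```

```text
the job is handed in; nothing more can be done
None
```

The job is handed in: I arrested the beam, hung all four windowed weights one to a hook and freed the beam again; the last picture shows them hanging, the other four things still in the crate and the knob up at the free end, but the hand-in gave no verdict.

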